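# Lock the rollers of a feed jig

## Task

Get the board-feeding jig ready: swing the pressure arm fully home against its stop, then lock it by dropping the lock pin from its block through the arm and the base until its collar sits on the arm. Lock every roller there is, the one on the arm and those on some of the posts, by pressing a spring clip sideways into the groove of its stud, just above the roller, until it snaps fully home. Clips left over, on no stud, go in the tray; leave the other tools where they lie.

Things in the scene. Friction and masses are not known exactly. Their poses are not given: they have to be found in the camera images.
- jig: plywood base 110 x 340 x 20 mm fixed to the bench, long side along its y; origin under its middle. The swinging arm is pivoted on it at x 0, y -130 mm; a dark wooden stop block stands on its +x edge.
- swing_arm (a joint): angle of the grey steel arm about its upright pivot, rad: 0 = home along the jig's +y (hard end stop); grows to 0.9 as it swings to the jig's -x side. Stays where left; 1 to 2 N at the knob moves it. Bar 40 mm wide, from 22 to 34 mm above the bench, 310 mm long. From the pivot: roller stud at 120 mm, pin hole at 230 mm, knob at 290 mm.
- swing_knob (a point): wooden knob standing on the free end of the arm, to move the arm by: 14 to 22 mm thick, 40 mm tall (34 to 74 mm above the bench). The point is on its axis, 56 mm above the bench.
- swing_stud (a point): grooved axle stud on the arm, always with a black roller 56 mm across, 22 mm high. Stud 24 mm thick, necked to 16 mm for 9.5 mm of height just above the roller (the groove), then a cone and 24 mm cap, its top 23 mm above the roller. The point is on the axis at the roller's top, 58 mm above the bench: a seated clip has its origin here.
- lock_hole (a point): upright lock hole in the jig base, 15 mm bore; the arm's 13.5 mm hole lies over it when the arm is home. The point is on the axis 4 mm above the bench, where the pin's tip is when the pin is home; the arm's top face is 30 mm above it. Axes as the jig's, z up.
- lock_pin: dark steel lock pin, upright: shank 12 mm thick, 30 mm long, tapered tip; then a collar 30 mm across, 30 to 34 mm above the tip (conical to 37), then a round grip 24 mm across up to 58 mm. About 60 g. Origin at the centre of the tip, z up. It starts parked in the pin block; home when its collar sits on the arm, shank through arm and base.
- pin_block: wooden block 60 x 60 x 32 mm fixed to the bench with an upright 15 mm hole in which the lock pin is parked, its collar on the block; origin under its middle.
- tray: grey open tray 90 x 130 mm fixed to the bench, long side along its y, walls 3 mm thick and 18 mm high, floor 3 mm thick; origin under its middle. For the spare clips.
- post_a_stud (a point): grooved stud standing on post_a, a fixed plywood foot 80 x 80 x 20 mm, with or without a roller on it; sizes as on the arm. The point is on the stud axis at the lower shoulder of the groove, 44 mm above the bench (a roller's top is level with it); the origin of a seated clip lies here. Neck 16 mm thick for 9.5 mm above it, then the 24 mm cap, top 67 mm above the bench.
- roller_a: loose black roller on the stud of post_a, may be absent (then that stud is bare and needs no clip): ring 56 mm across, 26 mm bore, 21.5 mm high; origin at the centre of its underside, 22 mm above the bench, z up. It stays where it is.
- post_b_stud (a point): grooved stud standing on post_b, a fixed plywood foot 80 x 80 x 20 mm, with or without a roller on it; sizes as on the arm. The point is on the stud axis at the lower shoulder of the groove, 44 mm above the bench (a roller's top is level with it); the origin of a seated clip lies here. Neck 16 mm thick for 9.5 mm above it, then the 24 mm cap, top 67 mm above the bench.
- roller_b: loose black roller on the stud of post_b, may be absent (then that stud is bare and needs no clip): ring 56 mm across, 26 mm bore, 21.5 mm high; origin at the centre of its underside, 22 mm above the bench, z up. It stays where it is.
- post_c_stud (a point): grooved stud standing on post_c, a fixed plywood foot 80 x 80 x 20 mm, with or without a roller on it; sizes as on the arm. The point is on the stud axis at the lower shoulder of the groove, 44 mm above the bench (a roller's top is level with it); the origin of a seated clip lies here. Neck 16 mm thick for 9.5 mm above it, then the 24 mm cap, top 67 mm above the bench.
- roller_c: loose black roller on the stud of post_c, may be absent (then that stud is bare and needs no clip): ring 56 mm across, 26 mm bore, 21.5 mm high; origin at the centre of its underside, 22 mm above the bench, z up. It stays where it is.
- clip1: steel spring clip, flat, 5 mm thick, 26 mm wide: a fork open at +x (mouth), tail to -x with an upright thumb tab. Origin on the underside at the centre of the shaft seat; z up as it lies on the bench. Tab 22 mm long (x), 8 mm thick (y), centred at x = -36 mm, top 34.5 mm above the underside: grip it across y. Tail 8 mm wide, to x = -46 mm.
- clip2: steel spring clip, exactly like clip1 in shape and frame. Two sprung prongs reach from x = -12 to +16 mm, with a flared mouth and a 13 mm throat at x = 7.5 mm; the seat takes a 16 mm neck with about 1 mm of play and is closed behind at x = -9 mm. About 60 g.
- clip3: steel spring clip, exactly like clip1 in shape and frame. It is pushed level along its +x, square to the stud, 0 to 3 mm above the roller's top face; the mouth takes 3 mm of sideways error. It snaps past the throat under a push of roughly 5 to 15 N and then lies loosely on the roller, free to turn.
- clip4: steel spring clip, exactly like clip1 in shape and frame. Any clip fits any stud; there are always four clips, so some may be spare.
- hammer: bystander: hammer, 300 mm, near the robot; origin under its middle (square: under its stock).
- chisel: bystander: hand tool with wooden handle, 240 mm, near the robot; origin under its middle (square: under its stock).
- offcut: bystander: dark wood offcut 50 x 90 x 30 mm; origin under its middle (square: under its stock).
- rule: bystander: folded white rule 30 x 200 x 12 mm; origin under its middle (square: under its stock).
- glue: bystander: white glue bottle 52 mm across, 130 mm tall; origin under its middle (square: under its stock).
- square: bystander: try square: dark wood stock 22 x 100 x 18 mm, steel blade 150 mm; origin under its middle (square: under its stock).

How it is judged:
By the outcome, as a careful person would: the job done as asked, in the order asked, and still so for the second after the job is handed in, with the robot touching nothing.
Of roller_a, roller_b, roller_c only 1 to 3 are there at a start; the rules pass over those that are not, and their reading is None.
At some moment in a run one of clip1, clip2, clip3, clip4 may be knocked a few centimetres aside while the robot is not near it.
It also fails if it takes over 192 s, if anything falls off the work surface, if the arm or the gripper's body presses on something with over 40 N, if the wrist force passes 120 N, or if a joint passes its speed limit or range.

## Robot

A 6-joint arm with a two-finger parallel gripper is mounted at the origin on the work surface. World frame = base frame: x ahead of the robot, y to its left, z up, the work surface at z = 0. Lengths are in m, angles in rad, forces in N, time in s.
With the tool pointing down it reaches from about 0.375 to 0.975 m from the base axis. Payload 3.8 kg.
Tool frame: the origin (TCP) lies midway between the tips of the shut fingers; the grasp point (between the pads) lies 19 mm behind it; z points along the fingers, y is the line along which they close (so a half turn about z gives the same grasp; the last joint's range is limited). The gripper opens to 85 mm and grips with 20 to 120 N. Pads are 22 mm wide; open, the fingers measure 114 mm over their backs; the gripper's body (76 mm by 85 mm) begins 54 mm behind the grasp point. The pads swing forward as they close: fully open they stand 13 mm farther back than shut.
Start: joints at [-1.259, 0.264, 1.604, -0, 1.274, -0.037], TCP at [0.231, -0.634, 0.231] pointing down, gripper open.
Joint ranges: [-2.63, 2.63], [-0.94, 2.18], [0.31, 2.57], [-1.31, 4.45], [0, 2.66], [-2.55, 2.55]. Speed limits (rad/s): [2.57, 2.57, 3.14, 3.14, 3.14, 3.14].

## Interface

Orientations are given as a rotation vector (axis times angle).
In Python, from workcell import bot gives the robot as it stands.
- The arm moves only by the tool servo_tool, never from a script. Its argument "series" is a list of rows, each a list of 7 numbers: the shift along the world's x, y, z in units of 0.15 m (1.0 is 0.15 m), then the turn, a rotation vector about the world's x, y, z in units of 180 degrees (1.0 is 180 degrees), then the closure, from 0 (fully open) to 1 (shut). A call has 1 to 20 rows; each row is the pose to reach, as a shift and turn from the pose commanded when the call began, turning the shorter way round; what a row does not reach only later rows make up. A row lasts 1/10 s, in which the tool goes at most 50 mm and 8.59 degrees, less where a joint would pass 70% of its speed; a pose out of reach is approached as far as the arm can. A call with a number of a shift or a turn outside -1 to 1 is refused whole. A call with a gripper value outside its range is refused whole. The fingers move at their own pace and stop on an object; "newtons" is the grip in N (left out, the last holds). Time passes only in rows, so rows that repeat a pose let the fingers close. It gives the time, the measured TCP pose, the force, the opening and the grip force at its end, in the units of the state.
- bot.read_state(): the state, without advancing time (a new reading comes with each control period).
- bot.read_camera(name): name is "side" or "top" or "wrist"; returns the picture (400x640x3 uint8, red, green, blue); there is no depth.
- bot.camera_info(name): a dict with "vertical_fov" (degrees; the focal length in pixels is half the picture's height over the tangent of half this angle, whatever the lens; pixels are square), "cx", "cy" (the principal point, pixels), "R" (3x3) and "t" (3): a world point X has camera coordinates R X + t. Camera axes: x right, y down, z forward; pixel columns grow to the right and rows downward; lengths in m; the calibration is good to about 2 mm. A picture is of the moment at which its call begins: read the wrist's pose just before it. camera_info takes no time and is no camera call; for the wrist camera it gives the pose at the moment of the call.
- bot.finish_job(): hands the job in; it is judged then, once.
Trained networks look in the newest picture that a camera, given by its name, has taken for a name from the list of things; names that differ only in an ending like _2 or _b are one class to them, and where a whole thing is asked for, a point or a joint stands for the part that bears it (a point fixed in the world has none). Each returns a list of dicts, best first, with "score" (0 to 1); they miss things now and then, are a little off and sometimes report something else, mostly with a low value. They report only what shows in the picture. A call takes as long as a camera call.
- bot.recognise(target, camera): "box" ([left, top, right, bottom] as shares, 0 to 1, of the picture: columns of its width, rows of its height, round what is visible of it).
- bot.trace(target, camera): "mask" (400x640 bool, what is visible of it) and "box" ([left, top, right, bottom] as shares, 0 to 1, of the picture: columns of its width, rows of its height, round what is visible of it).
- bot.mark_of(target, camera): "at" ([row, column] as shares, 0 to 1, of the picture: columns of its width, rows of its height: a listed point, or the origin of a listed thing).
The state is a dict: "time": time; "q": joint angles; "joint_vel": joint speeds; "joint_torque": joint torques, N m; "tool_pos": TCP position; "tcp_rot": TCP orientation; "wrist_force": force on the tool from outside, world axes, zero at the start; "torque": the same for the moment, N m; "width": opening from 0.0 (shut) to 1.0 (fully open); "grip_force": force on a finger pad.
Only numpy, scipy, OpenCV 4.12 (cv2) and the standard library are available. Lean on these libraries where they do the work, as an engineer would, in place of code of your own. Each camera call takes 0.05 s, during which the arm holds its last target. There are 200 camera calls.

## Working session

There is one attempt and no reset: what is moved stays moved. The work goes in short steps, Python scripts to look and compute and a tool call to move; the robot and the scene stay as the last step left them, time stands still between calls to the robot, and variables do not carry over. Pictures are saved under pics/ and viewed, at most 14 in all, crops included, and the job is handed in when it is done.

Besides the shell and the picture viewer there is one more tool, called as a command line: name --pt "numbers of a row" for each row, then --argument value for the rest. servo_tool: Moves the arm, as the interface text tells. Shifts and turns lie within -1 to 1; 1 stands for 0.15 m of shift or 180 degrees of turn. Its arguments: {"type":"object","properties":{"series":{"type":"array","items":{"type":"array","items":{"type":"number"}}},"newtons":{"type":"number"}},"required":["series"]}

```bash
mkdir -p pics; ls; cat > h.py <<'E'
import numpy as np, cv2
from workcell import bot
W,H=640,400
def cam(n):
    c=bot.camera_info(n); f=H/2/np.tan(np.radians(c["vertical_fov"])/2)
    return f,c["cx"],c["cy"],np.array(c["R"]),np.array(c["t"])
def ray(c,u,v):
    f,cx,cy,R,t=c; d=R.T@np.array([(u-cx)/f,(v-cy)/f,1]); return -R.T@t,d
def atz(c,u,v,z):
    o,d=ray(c,u,v); return o+d*(z-o[2])/d[2]
def proj(c,X):
    f,cx,cy,R,t=c; p=R@np.array(X)+t; return np.array([f*p[0]/p[2]+cx,f*p[1]/p[2]+cy])
def tri(obs):
    A=np.zeros((3,3));b=np.zeros(3)
    for c,u,v in obs:
        o,d=ray(c,u,v); d=d/np.linalg.norm(d); P=np.eye(3)-np.outer(d,d); A+=P;b+=P@o
    X=np.linalg.solve(A,b)
    return X,max(np.linalg.norm(proj(c,X)-[u,v]) for c,u,v in obs)
def snap(n,name):
    im=bot.read_camera(n); cv2.imwrite(f"pics/{name}.png",im[:,:,::-1]); return im
E
python3 - <<'E'
from h import *
for n in ("top","side","wrist"):
    c=bot.camera_info(n); print(n,c)
    snap(n,n+"0")
s=bot.read_state(); print(s)
for n in ("top","side"):
    c=cam(n)
    for t in ("swing_stud","swing_knob","lock_pin","pin_block","post_a_stud","roller_a","clip1","tray","jig","lock_hole"):
        r=bot.mark_of(t,n)
        print(n,t,[(round(x["score"],2),round(x["at"][1]*W),round(x["at"][0]*H)) for x in r[:6]])
E
```

```text
pics
top {'vertical_fov': 49.3727138017823, 'cx': 324.61142990816825, 'cy': 203.06214881617598, 'R': array([[ 0.00411839, -0.99998732,  0.00289639],
       [-0.98882115, -0.00450408, -0.14903841],
       [ 0.14904957, -0.00225021, -0.98882717]]), 't': array([0.02451408, 0.51238434, 1.25246066])}
side {'vertical_fov': 48.411524922774845, 'cx': 319.1601930917381, 'cy': 199.47708721284522, 'R': array([[ 9.57003101e-01, -2.90076618e-01, -7.87393244e-04],
       [-2.09420025e-01, -6.89022448e-01, -6.93823695e-01],
       [ 2.00719499e-01,  6.64156324e-01, -7.20144472e-01]]), 't': array([-0.45004438,  0.17897478,  1.04986712])}
wrist {'vertical_fov': 60.75942662483562, 'cx': 314.93353423281764, 'cy': 200.51956987018656, 'R': array([[ 0.34099625, -0.940063  , -0.00176428],
       [-0.90076235, -0.32727627,  0.28551259],
       [-0.26897723, -0.09576952, -0.95837333]]), 't': array([-0.67463289, -0.03625484,  0.37799884])}
{'time': 0.15, 'q': array([-1.25891811e+00,  2.64558302e-01,  1.60508479e+00,  4.67098977e-06,
        1.27367211e+00, -3.68848683e-02]), 'joint_vel': array([-0.00016293, -
[... 910 characters left out ...]
, (0.43, 388, 217)]
top tray [(0.79, 309, 232), (0.6, 198, 220), (0.17, 188, 180)]
top jig [(0.73, 345, 167)]
top lock_hole [(0.59, 310, 172)]
side swing_stud [(0.83, 367, 221), (0.64, 302, 216), (0.45, 282, 133)]
side swing_knob [(0.95, 317, 193), (0.5, 464, 295)]
side lock_pin [(0.65, 280, 133)]
side pin_block [(0.74, 284, 136)]
side post_a_stud [(0.89, 330, 136), (0.4, 372, 366)]
side roller_a [(0.69, 325, 143), (0.65, 281, 163), (0.6, 414, 310)]
side clip1 [(0.81, 369, 364), (0.77, 344, 285), (0.59, 335, 319), (0.52, 312, 251)]
side tray [(0.97, 301, 216), (0.54, 373, 365)]
side jig [(0.92, 383, 221), (0.57, 300, 214)]
side lock_hole [(0.81, 366, 198), (0.75, 326, 136), (0.55, 414, 303)]
```

View pics/top0.png

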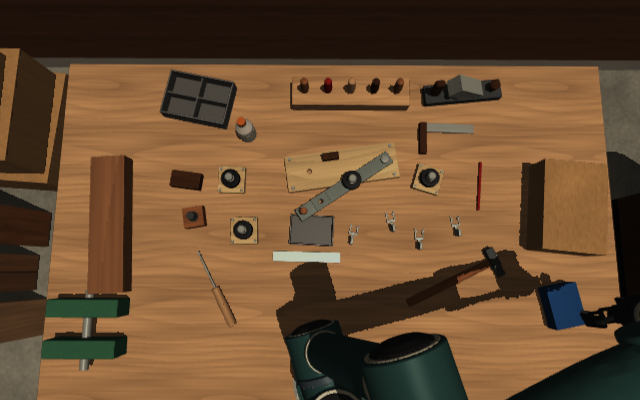

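View pics/side0.png

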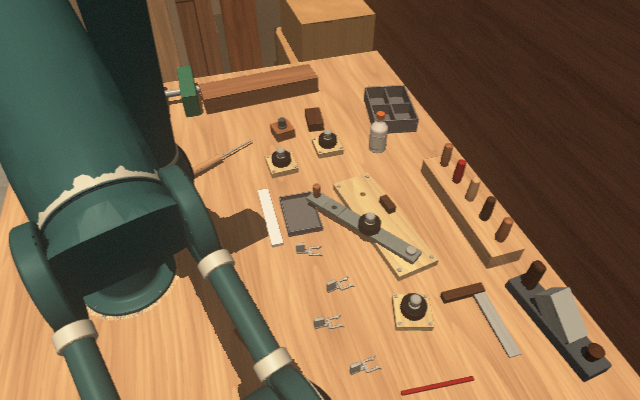

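```bash
python3 - <<'E'
from h import *
t=cv2.imread("pics/top0.png"); s=cv2.imread("pics/side0.png")
a=cv2.resize(t[145:255,165:325],(800,550),interpolation=cv2.INTER_CUBIC); cv2.imwrite("pics/t1.png",a)
b=cv2.resize(t[145:255,315:475],(800,550),interpolation=cv2.INTER_CUBIC); cv2.imwrite("pics/t2.png",b)
T,S=cam("top"),cam("side")
def pr(n,a,b):
    X,e=tri([(T,*a),(S,*b)]); print(n,X.round(4),round(e,1))
pr("stud",(351,179),(367,221)); pr("knob",(304,209),(317,193)); pr("pinblock",(196,221),(284,136)); pr("tray",(309,232),(301,216)); pr("jig",(345,167),(383,221)); pr("hole",(310,172),(366,198)); pr("postA",(230,176),(330,136)); pr("c",(454,223),(369,364)); pr("c",(354,228),(312,251)); pr("c",(419,234),(335,319)); pr("c",(388,217),(344,285))
for n,u,v,z in (("pA",230,176,.044),("pB",428,178,.044),("pC",243,230,.044),("pin",193,212,.09)): print(n,atz(T,u,v,z).round(4))
E
```

```text
stud [ 0.5796 -0.0503  0.0574] 0.8
knob [0.4919 0.0874 0.0475] 0.4
pinblock [ 0.4703  0.4177 -0.0072] 2.8
tray [ 0.4358  0.0731 -0.0114] 2.1
jig [ 0.6277 -0.0353  0.0238] 0.8
hole [0.6196 0.0708 0.0048] 2.2
postA [0.5943 0.3077 0.0475] 1.1
c [ 0.4611 -0.3662  0.0038] 1.5
c [ 0.4374 -0.0617  0.006 ] 1.7
c [ 0.4258 -0.2566  0.014 ] 1.0
c [ 0.4785 -0.1679 -0.0084] 0.6
pA [0.5917 0.309  0.044 ]
pB [ 0.5884 -0.2812  0.044 ]
pC [0.4307 0.2651 0.044 ]
pin [0.4772 0.3999 0.09  ]
```

View pics/t1.png

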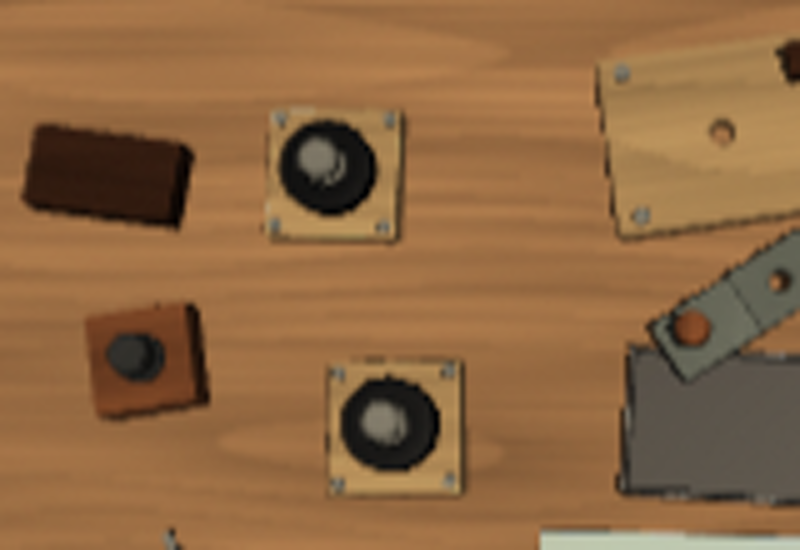

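View pics/t2.png

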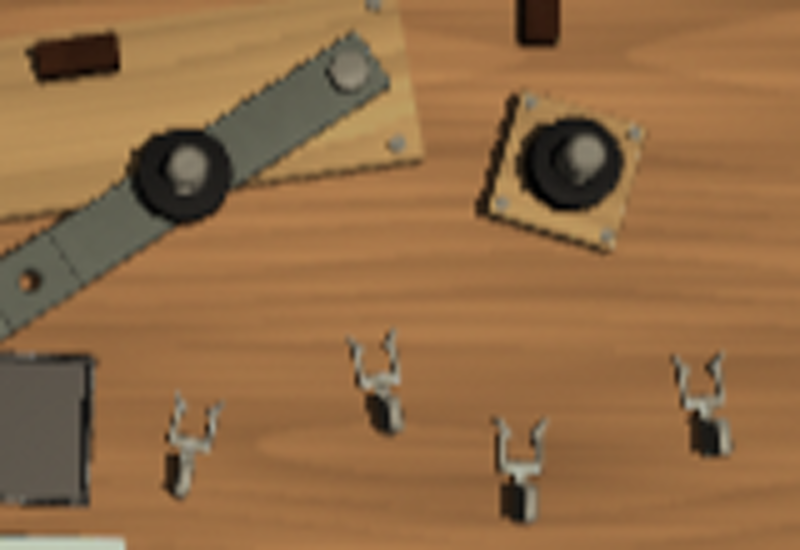

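```bash
python3 - <<'E'
from h import *
T,S=cam("top"),cam("side"); Wc=cam("wrist")
P={}
for n,u,v,z in (("capA",229,176.6,.067),("capB",432,176.4,.067),("capC",241.4,229.4,.067),("pin",191,215.4,.06),("knob",303,210,.074),("swcap",352.6,178,.081),("pivot",384.6,159,.04),("hole",309.4,171.4,.02),("armhole",321,201,.034)):
    P[n]=atz(T,u,v,z); print(n,P[n].round(4))
for n in("hole","knob","swcap"):
    d=P[n]-P["pivot"]; print(n,np.hypot(*d[:2]),np.degrees(np.arctan2(-d[0],d[1])))
s=bot.read_state(); C=-Wc[3].T@Wc[4]; print("cam rel tcp",C-s["tool_pos"], "tcp px",proj(Wc,s["tool_pos"]))
# clip crop points: mouth centre, tab base
for m,b in (((198,400),(178,480)),((372,342),(384,418)),((522,424),(518,505)),((697,360),(708,440))):
    M=atz(T,315+m[0]/5,145+m[1]/5,.003);B=atz(T,315+b[0]/5,145+b[1]/5,.025);d=M-B;print(M[:2].round(3),B[:2].round(3),np.degrees(np.arctan2(d[1],d[0])))
E
```

```text
capA [0.585  0.3068 0.067 ]
capB [ 0.5884 -0.2874  0.067 ]
capC [0.4304 0.2655 0.067 ]
pin [0.471  0.4143 0.06  ]
knob [0.4864 0.0889 0.074 ]
swcap [ 0.5795 -0.0538  0.081 ]
pivot [ 0.647  -0.1533  0.04  ]
hole [0.6122 0.0734 0.02  ]
armhole [0.5191 0.0375 0.034 ]
hole 0.22929513944973237 8.711164217087346
knob 0.29055348868476766 33.54058871931038
swcap 0.12014021172156647 34.143121675450885
cam rel tcp [0.06847747 0.02411227 0.1413584 ] tcp px [313.350205   264.30088228]
[ 0.451 -0.064] [ 0.401 -0.051] -15.398950447148396
[ 0.487 -0.17 ] [ 0.438 -0.173] 3.50614538557695
[ 0.437 -0.26 ] [ 0.387 -0.252] -9.753637667491143
[ 0.477 -0.368] [ 0.426 -0.366] -2.3341663108414754
```

servo_tool --pt "0.34 0.964 -0.067 0 0 0.095 0" --pt "0.34 0.964 -0.067 0 0 0.095 0" --pt "0.34 0.964 -0.067 0 0 0.095 0" --pt "0.34 0.964 -0.067 0 0 0.095 0" --pt "0.34 0.964 -0.067 0 0 0.095 0"

```text
time: 1.65
tool_pos: [0.2822, -0.4888, 0.2215]
tcp_rot: [2.977, 1.002, -0.0]
wrist_force: [-0.7, -1.0, 1.3]
width: 0.999
grip_force: 0.0
```

servo_tool --pt "0.34 0.964 -0.067 0 0 0.095 0" --pt "0.34 0.964 -0.067 0 0 0.095 0" --pt "0.34 0.964 -0.067 0 0 0.095 0" --pt "0.34 0.964 -0.067 0 0 0.095 0" --pt "0.34 0.964 -0.067 0 0 0.095 0"

```text
time: 2.15
tool_pos: [0.3333, -0.3459, 0.2118]
tcp_rot: [2.794, 1.432, -0.0]
wrist_force: [-0.1, -1.1, -0.4]
width: 0.997
grip_force: 0.0
```

servo_tool --pt "0.34 0.964 -0.067 0 0 0.095 0" --pt "0.34 0.964 -0.067 0 0 0.095 0" --pt "0.34 0.964 -0.067 0 0 0.095 0" --pt "0.34 0.964 -0.067 0 0 0.095 0" --pt "0.34 0.964 -0.067 0 0 0.095 0"

```text
time: 2.65
tool_pos: [0.3846, -0.2016, 0.2017]
tcp_rot: [2.551, 1.831, -0.001]
wrist_force: [0.4, -0.8, 0.5]
width: 1.0
grip_force: 0.0
```

servo_tool --pt "0.34 0.964 -0.067 0 0 0.095 0" --pt "0.34 0.964 -0.067 0 0 0.095 0" --pt "0.34 0.964 -0.067 0 0 0.095 0" --pt "0.34 0.964 -0.067 0 0 0.095 0" --pt "0.34 0.964 -0.067 0 0 0.095 0"

```text
time: 3.15
tool_pos: [0.4357, -0.0571, 0.1913]
tcp_rot: [2.251, 2.19, -0.001]
wrist_force: [-0.1, -0.8, 0.9]
width: 1.001
grip_force: 0.0
```

servo_tool --pt "0.34 0.964 -0.067 0 0 0.095 0" --pt "0.34 0.964 -0.067 0 0 0.095 0" --pt "0.34 0.964 -0.067 0 0 0.095 0" --pt "0.34 0.964 -0.067 0 0 0.095 0" --pt "0.34 0.964 -0.067 0 0 0.095 0"

```text
time: 3.65
tool_pos: [0.4866, 0.087, 0.181]
tcp_rot: [1.903, 2.499, -0.002]
wrist_force: [-0.4, 0.1, 0.2]
width: 0.997
grip_force: 0.0
```

```bash
python3 - <<'E'
from h import *
s=bot.read_state(); print(s["time"],s["tool_pos"],s["tcp_rot"],s["q"])
c=cam("wrist"); snap("wrist","w1")
for t in ("swing_knob","lock_hole","swing_stud"):
    print(t,[(round(x["score"],2),round(x["at"][1]*W),round(x["at"][0]*H)) for x in bot.mark_of(t,"wrist")])
print("expected knob px",proj(c,[.4864,.0889,.074]))
E
```

```text
3.65 [0.48664654 0.08696773 0.18095953] [ 1.90250173e+00  2.49935794e+00 -1.86201529e-03] [ 1.27305762e-01 -4.17312901e-02  2.03745682e+00 -1.33110756e-03
  1.14632557e+00 -1.41685600e-01]
swing_knob [(0.61, 316, 190)]
lock_hole [(0.87, 435, 221)]
swing_stud [(0.57, 372, 358)]
expected knob px [315.46559947 195.23551077]
```

View pics/w1.png

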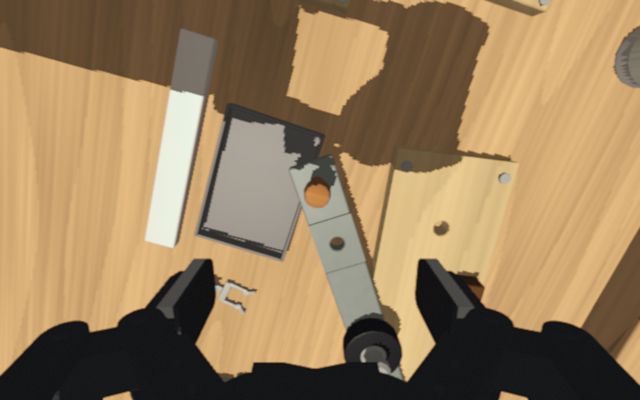

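servo_tool --pt "0 0.01 -0.3 0 0 0 0" --pt "0 0.01 -0.6 0 0 0 0" --pt "0 0.01 -0.93 0 0 0 0" --pt "0 0.01 -0.93 0 0 0 0" --pt "0 0.01 -0.93 0 0 0 1" --pt "0 0.01 -0.93 0 0 0 1" --pt "0 0.01 -0.93 0 0 0 1" --pt "0 0.01 -0.93 0 0 0 1" --pt "0 0.01 -0.93 0 0 0 1" --pt "0 0.01 -0.93 0 0 0 1" --newtons 20

```text
time: 4.85
tool_pos: [0.4876, 0.0904, 0.0437]
tcp_rot: [1.9, 2.498, 0.004]
wrist_force: [-0.6, -0.2, 6.4]
width: 0.239
grip_force: 19.4
```

```bash
python3 - <<'E'
from h import *
# arc for the knob about the pivot
T=cam("top")
p=np.array([.647,-.1533]); k=np.array(bot.read_state()["tool_pos"][:2])
d=k-p; r=np.hypot(*d); a0=np.degrees(np.arctan2(-d[0],d[1])); print(r,a0)
for a in np.linspace(a0,8.0,9): 
    q=p+r*np.array([-np.sin(np.radians(a)),np.cos(np.radians(a))]); print(round(a,1),q.round(4),((q-k)/.15).round(3))
E
```

```text
0.29120145894316224 33.196902107760195
33.2 [0.4876 0.0904] [0. 0.]
30.0 [0.5012 0.0988] [0.091 0.056]
26.9 [0.5153 0.1064] [0.185 0.107]
23.7 [0.5297 0.1132] [0.281 0.152]
20.6 [0.5446 0.1193] [0.38  0.193]
17.4 [0.5597 0.1245] [0.481 0.228]
14.3 [0.5751 0.1289] [0.583 0.257]
11.1 [0.5907 0.1324] [0.688 0.28 ]
8.0 [0.6065 0.1351] [0.793 0.298]
```

servo_tool --pt "0.045 0.03 0.02 0 0 0 1" --pt "0.09 0.055 0.02 0 0 0 1" --pt "0.14 0.08 0.02 0 0 0 1" --pt "0.185 0.107 0.02 0 0 0 1" --pt "0.235 0.13 0.02 0 0 0 1" --pt "0.28 0.152 0.02 0 0 0 1" --pt "0.33 0.173 0.02 0 0 0 1" --pt "0.38 0.193 0.02 0 0 0 1" --pt "0.43 0.21 0.02 0 0 0 1" --pt "0.48 0.228 0.02 0 0 0 1" --pt "0.53 0.243 0.02 0 0 0 1" --pt "0.583 0.257 0.02 0 0 0 1" --pt "0.635 0.27 0.02 0 0 0 1" --pt "0.688 0.28 0.02 0 0 0 1" --pt "0.73 0.288 0.02 0 0 0 1" --pt "0.76 0.293 0.02 0 0 0 1" --pt "0.79 0.298 0.02 0 0 0 1" --pt "0.81 0.3 0.02 0 0 0 1" --pt "0.81 0.3 0.02 0 0 0 1"

```text
time: 6.75
tool_pos: [0.6057, 0.1351, 0.0444]
tcp_rot: [-1.9, -2.498, 0.004]
wrist_force: [-6.7, 1.8, -4.5]
width: 0.241
grip_force: 22.1
```

servo_tool --pt "0.02 0.003 0 0 0 0 1" --pt "0.03 0.005 0 0 0 0 1" --pt "0.03 0.005 0 0 0 0 1"

```text
time: 7.05
tool_pos: [0.6056, 0.1352, 0.0442]
tcp_rot: [-1.896, -2.493, 0.015]
wrist_force: [-18.9, -0.7, 7.4]
width: 0.241
grip_force: 23.8
```

servo_tool --pt "-0.02 -0.003 0 0 0 0 0" --pt "-0.02 -0.003 0 0 0 0 0" --pt "-0.02 -0.003 0 0 0 0 0" --pt "-0.02 -0.003 0 0 0 0 0" --pt "-0.02 0 0.3 0 0 0 0" --pt "-0.02 0 0.6 0 0 0 0" --pt "-0.02 0 0.9 0 0 0 0" --pt "-0.02 0 0.9 0 0 0 0"

```text
time: 7.85
tool_pos: [0.6148, 0.1369, 0.1892]
tcp_rot: [1.895, 2.492, 0.019]
wrist_force: [1.3, -0.1, -0.1]
width: 0.997
grip_force: 0.0
```

```bash
python3 - <<'E'
from h import *
s=bot.read_state(); print(s["time"],s["tool_pos"])
c=cam("wrist"); im=snap("wrist","w2")
for t in ("swing_knob","lock_hole","swing_stud"):
    print(t,[(round(x["score"],2),round(x["at"][1]*W),round(x["at"][0]*H)) for x in bot.mark_of(t,"wrist")])
E
```

```text
7.85 [0.61483591 0.13685448 0.18920004]
swing_knob [(0.9, 302, 191)]
lock_hole [(0.63, 110, 303), (0.62, 297, 231)]
swing_stud [(0.64, 297, 232)]
```

View pics/w2.png

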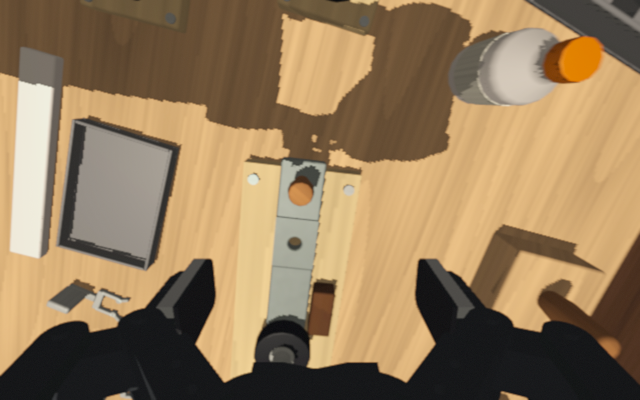

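```bash
python3 - <<'E'
from h import *
c=cam("wrist"); im=cv2.imread("pics/w2.png")
# refine arm hole: dark blob
r=im[225:262,275:318].astype(int).sum(2); m=(r<190).astype(np.uint8)
n,l,st,ce=cv2.connectedComponentsWithStats(m); print([(st[i].tolist(),(ce[i]+[275,225]).round(1).tolist()) for i in range(1,n)])
print("armhole",atz(c,294.5,242.5,.034),"knob top",atz(c,301,193,.074))
print("stud cap",atz(c,282,356,.081))
np.save("w2cam.npy",np.array([np.r_[c[0],c[1],c[2],c[3].ravel(),c[4]]]))
T=cam("top"); snap("top","top1")
print([(round(x["score"],2),round(x["at"][1]*W,1),round(x["at"][0]*H,1)) for x in bot.mark_of("clip1","top")])
big=cv2.resize(cv2.imread("pics/top1.png")[145:255,165:485],(800,275),interpolation=cv2.INTER_CUBIC); cv2.imwrite("pics/t3.png",big)
E
```

```text
[([14, 18, 11, 6, 28], [293.3, 246.0])]
armhole [0.60416261 0.07946214 0.034     ] knob top [0.59671634 0.13715997 0.074     ]
stud cap [ 0.61745012 -0.00346537  0.081     ]
[(0.57, 353.9, 227.6), (0.56, 418.4, 231.8), (0.54, 198.0, 215.5), (0.53, 454.1, 220.5), (0.48, 389.4, 216.1)]
```

servo_tool --pt "-0.4 0.9 0 0 0 0 0" --pt "-0.4 0.9 0 0 0 0 0" --pt "-0.4 0.9 0 0 0 0 0" --pt "-0.4 0.9 0 0 0 0 0" --pt "-0.4 0.9 0 0 0 0 0"

```text
time: 8.65
tool_pos: [0.5474, 0.2715, 0.1778]
tcp_rot: [-1.898, -2.502, 0.004]
wrist_force: [0.9, -0.1, -0.6]
width: 1.002
grip_force: 0.0
```

servo_tool --pt "-0.55 0.95 0 0 0 0 0" --pt "-0.55 0.95 0 0 0 0 0" --pt "-0.55 0.95 0 0 0 0 0" --pt "-0.55 0.95 0 0 0 0 0" --pt "-0.55 0.95 0 0 0 0 0"

```text
time: 9.15
tool_pos: [0.4657, 0.4138, 0.1786]
tcp_rot: [1.899, 2.502, -0.002]
wrist_force: [-0.5, 0.3, 0.0]
width: 1.002
grip_force: 0.0
```

```bash
python3 - <<'E'
from h import *
s=bot.read_state(); print(s["time"],s["tool_pos"],s["tcp_rot"],s["q"])
c=cam("wrist"); snap("wrist","w3")
for t in ("lock_pin",):
    print(t,[(round(x["score"],2),round(x["at"][1]*W),round(x["at"][0]*H)) for x in bot.mark_of(t,"wrist")])
print(proj(c,[.471,.4143,.06]))
np.save("w3cam.npy",np.array([np.r_[c[0],c[1],c[2],c[3].ravel(),c[4]]]))
E
```

```text
9.15 [0.46568815 0.41376319 0.17863355] [ 1.89942679e+00  2.50230575e+00 -2.19117676e-03] [ 6.86644748e-01  2.04783793e-01  1.77561151e+00 -3.94751081e-04
  1.16254503e+00  4.14567543e-01]
lock_pin [(0.77, 326, 176)]
[321.81144326 194.69573514]
```

View pics/w3.png

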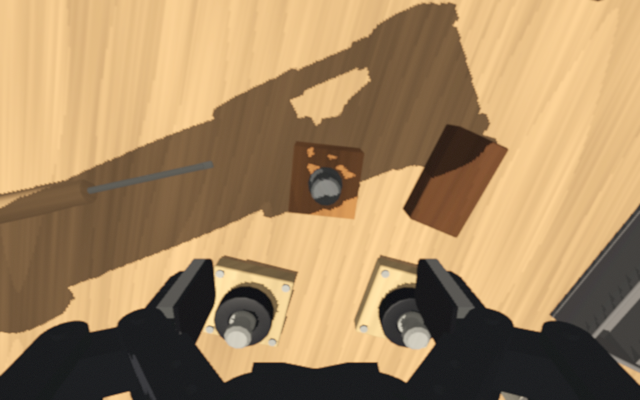

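```bash
cat >> h.py <<'E'
from scipy.spatial.transform import Rotation as Ro
def mkcam(pos,rot):
    "wrist camera at a given tool pose (rigid mount from w3)"
    a=np.load("w3cam.npy")[0]; R=a[3:12].reshape(3,3); t=a[12:]
    Rt=Ro.from_rotvec([1.89942679,2.50230575,-2.19117676e-03]).as_matrix(); p=np.array([.46568815,.41376319,.17863355])
    Rn=Ro.from_rotvec(rot).as_matrix()
    Rc=R@Rt@Rn.T; C=-R.T@t; Cn=np.array(pos)+Rn@Rt.T@(C-p)
    return a[0],a[1],a[2],Rc,-Rc@Cn
E
python3 - <<'E'
from h import *
s=bot.read_state(); print(s["tool_pos"],s["tcp_rot"])
c1=mkcam([0.48664654,0.08696773,0.18095953],[1.90250173e+00,2.49935794e+00,-1.86201529e-03])
c2=mkcam([0.61483591,.13685448,.18920004],[1.895,2.492,.019])
c3=mkcam([.46568815,.41376319,.17863355],[1.89942679,2.50230575,-2.19117676e-03])
print("w1 basehole",atz(c1,440.5,228,.02),"knob",atz(c1,317,190,.074),"armhole",atz(c1,336.5,243,.034))
print("w2 armhole",atz(c2,294.3,242.5,.034),"knob",atz(c2,301,192,.074),"cap",atz(c2,282,356,.081))
print("pin",atz(c3,326,186,.06))
print("caps",atz(c3,238,335,.067),atz(c3,416,336,.067))
E
```

```text
[0.46698743 0.41188903 0.17884748] [ 1.90207703e+00  2.49931303e+00 -2.32862559e-03]
w1 basehole [0.61336056 0.07453394 0.02      ] knob [0.48642913 0.09314943 0.074     ] armhole [0.52013984 0.03926707 0.034     ]
w2 armhole [0.61393574 0.07653559 0.034     ] knob [0.60553451 0.13660407 0.074     ] cap [ 0.62729129 -0.01095983  0.081     ]
pin [0.47222793 0.42200461 0.06      ]
caps [0.43446805 0.27339385 0.067     ] [0.58529817 0.31436978 0.067     ]
```

```bash
python3 - <<'E'
from h import *
c=cam("wrist"); im=snap("wrist","w4"); im3=cv2.imread("pics/w3.png"); im4=cv2.imread("pics/w4.png")
g=lambda i:np.float32(cv2.cvtColor(i,cv2.COLOR_BGR2GRAY))
print("shift w3->w4",cv2.phaseCorrelate(g(im3)[130:240,280:520],g(im4)[130:240,280:520]))
for t in ("lock_pin","post_a_stud"):
    print(t,[(round(x["score"],2),round(x["at"][1]*W),round(x["at"][0]*H)) for x in bot.mark_of(t,"wrist")])
r=bot.trace("lock_pin","wrist")[0]; ys,xs=np.nonzero(r["mask"]); print(r["score"],xs.min(),xs.max(),ys.min(),ys.max())
# grip disc brightness: print the gray crop
print(g(im4)[165:215:2,300:352:2].astype(int))
T,S=cam("top"),cam("side"); bot.read_camera("side")
print([(round(x["score"],2),round(x["at"][1]*W,1),round(x["at"][0]*H,1)) for x in bot.mark_of("post_a_stud","side")+bot.mark_of("lock_pin","side")])
print("wrist pos info",-c[3].T@c[4],bot.read_state()["tool_pos"])
E
```

```text
shift w3->w4 ((-0.2957201921654473, -1.2375547667053937), 0.6250140566296047)
lock_pin [(0.91, 324, 175), (0.17, 97, 183)]
post_a_stud [(0.69, 410, 323)]
0.56 307 340 164 201
[[ 70  71  69  66 136 160 154 142  73  54  52  51  50  49  50  53  61  61
   63  88 153 144  90  67  69  71]
 [ 70  69  69  79 142 158 132  95  77  58  51  51  50  50  50  50  50  54
   62  73 113 153 116  72  68  71]
 [ 69  69  69  67  87 147 106  96  97  76  50  50  48  47  47  48  49  49
   55  67 119 153 155 149 101  70]
 [ 70  71  67  67  71  96 100  96  62  50  47  46  46  47  46  45  47  49
   49  62  68 129 156 156 117  99]
 [ 70  71  69  68  73  98 101  74  47  46  47  48  49  47  47  45  45  47
   49  53  63  86 139 160 164 166]
 [ 70  70  68  67  69 100  82  48  47  49  51  52  52  50  50  49  47  45
   49  49  56  86 153 159 162 143]
 [ 72  70  67  66  60  96  62  56  55  50  52  71  54  58  80  76  61  58
   53  48  55  80 142 137 101  90]
 [ 70  69  67  63  51  69  70  96 105  93  89 134 132 125 119 134 123  97
   77  50  53  64  67  69  69  70]
 [ 70  70  68  64  51  57  94 114 135 140 140 139 140
[... 1274 characters left out ...]
66  67  67  67  68  66  62  63  64  66  66  64  69  69
   73  98 139 162 165 167 167 168]
 [ 68  68  68  67  67  68  67  66  67  65  78  93  72  66  63  84 135 157
  142 157 159 162 165 167 168 168]
 [ 66  65  66  66  64  66  67  65  68 105 132 153 149 143 110 151 163 165
  161 158 159 162 166 167 166 168]
 [184 170 157 146 136 120 112 111 151 154 151 151 155 157 155 158 163 164
  160 158 160 162 166 167 168 167]
 [205 204 208 211 210 205 202 202 205 199 193 186 179 172 169 169 171 167
  161 157 160 162 167 167 167 167]]
[(0.57, 328.5, 134.5), (0.42, 382.6, 211.9), (0.52, 284.8, 132.0), (0.42, 354.4, 172.0)]
wrist pos info [0.44770589 0.48152983 0.32006516] [0.46685599 0.41248201 0.17957791]
```

```bash
python3 - <<'E'
from h import *
c=cam("wrist"); s=bot.read_state()
p=atz(c,324,187.3,.06); print(p,"tool",s["tool_pos"],"rot",s["tcp_rot"])
p2=atz(c,324,175,.0); print("mark origin",p2, atz(c,410,323,.044))
T,S=cam("top"),cam("side")
print("tri pin",tri([(T,191,215.4),(c,324,187.3)]))
print("proj into top",proj(T,p),"tcp expected at pin px",proj(c,[*s["tool_pos"][:2],.06]))
E
```

```text
[0.47240065 0.4191716  0.06      ] tool [0.46685599 0.41248201 0.17957791] rot [1.90370137e+00 2.49896344e+00 1.80329808e-05]
mark origin [0.47478321 0.41646733 0.        ] [0.58878911 0.30904801 0.044     ]
tri pin (array([0.47269369, 0.41704545, 0.05099352]), np.float64(0.6867063221286789))
proj into top [189.34071524 214.92855031] tcp expected at pin px [314.9794888  193.38954467]
```

servo_tool --pt "0.037 0.035 -0.3 0 0 0 0" --pt "0.037 0.035 -0.6 0 0 0 0" --pt "0.037 0.035 -0.9 0 0 0 0" --pt "0.037 0.035 -0.9 0 0 0 0" --pt "0.037 0.035 -0.9 0 0 0 0" --newtons 40

```text
time: 10.1
tool_pos: [0.4713, 0.418, 0.0441]
tcp_rot: [-1.902, -2.5, 0.004]
wrist_force: [0.2, 0.6, 1.2]
width: 0.999
grip_force: 0.0
```

servo_tool --pt "0 0 0 0 0 0 1" --pt "0 0 0 0 0 0 1" --pt "0 0 0 0 0 0 1" --pt "0 0 0 0 0 0 1" --pt "0 0 0 0 0 0 1" --pt "0 0 0 0 0 0 1"

```text
time: 10.7
tool_pos: [0.4725, 0.4193, 0.0463]
tcp_rot: [1.902, 2.5, 0.003]
wrist_force: [-0.9, -0.4, 5.8]
width: 0.259
grip_force: 39.1
```

```bash
python3 - <<'E'
from h import *
s=bot.read_state();c=cam("wrist"); snap("wrist","w5"); print(s["tool_pos"],s["tcp_rot"],s["wrist_force"],s["width"])
r=bot.trace("lock_pin","wrist")
for k in r: 
    ys,xs=np.nonzero(k["mask"]); print(k["score"],xs.min(),xs.max(),ys.min(),ys.max(),xs.mean(),ys.mean())
print(proj(c,[*s["tool_pos"][:2],.06]))
E
```

```text
[0.47250006 0.41932212 0.0462529 ] [1.90160105 2.50007498 0.00335967] [-0.85603639 -0.36507909  5.84555619] 0.2593194099197541
0.74 287 342 225 302 314.45770862800566 263.07270155586986
[315.26720371 278.10775398]
```

View pics/w5.png

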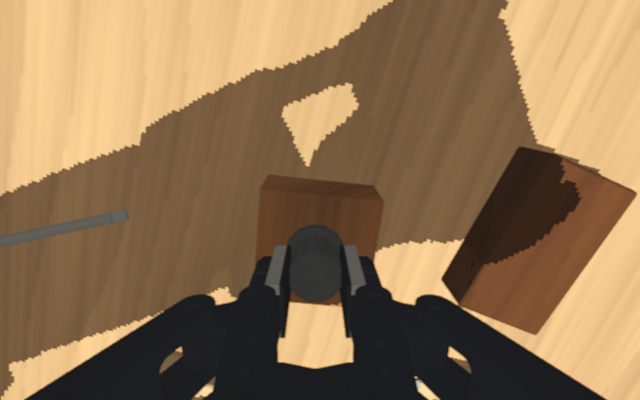

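servo_tool --pt "0 0 0.3 0 0 0 1" --pt "0 0 0.6 0 0 0 1" --pt "0 0 0.95 0 0 0 1" --pt "0 0 0.95 0 0 0 1"

```text
time: 11.2
tool_pos: [0.4758, 0.422, 0.1963]
tcp_rot: [1.9, 2.498, 0.023]
wrist_force: [1.0, 0.3, 0.6]
width: 0.256
grip_force: 40.7
```

servo_tool --pt "0.3 -0.8 0 0 0 0 1" --pt "0.3 -0.8 0 0 0 0 1" --pt "0.3 -0.8 0 0 0 0 1" --pt "0.3 -0.8 0 0 0 0 1"

```text
time: 11.6
tool_pos: [0.5174, 0.2951, 0.1864]
tcp_rot: [1.906, 2.496, -0.003]
wrist_force: [0.0, 0.4, -0.5]
width: 0.257
grip_force: 40.6
```

servo_tool --pt "0.3 -0.8 0 0 0 0 1" --pt "0.3 -0.8 0 0 0 0 1" --pt "0.3 -0.8 0 0 0 0 1" --pt "0.3 -0.8 0 0 0 0 1"

```text
time: 12.0
tool_pos: [0.5625, 0.1761, 0.1866]
tcp_rot: [1.906, 2.497, -0.001]
wrist_force: [-0.3, 0.2, -0.9]
width: 0.258
grip_force: 40.6
```

servo_tool --pt "0.34 -0.69 0 0 0 0 1" --pt "0.34 -0.69 0 0 0 0 1" --pt "0.34 -0.69 0 0 0 0 1" --pt "0.34 -0.69 0 0 0 0 1" --pt "0.34 -0.69 0 0 0 0 1" --pt "0.34 -0.69 0 0 0 0 1" --pt "0.34 -0.69 0 0 0 0 1"

```text
time: 12.7
tool_pos: [0.6121, 0.0768, 0.1869]
tcp_rot: [-1.899, -2.502, -0.0]
wrist_force: [-0.3, 0.1, -0.7]
width: 0.255
grip_force: 40.6
```

```bash
python3 - <<'E'
from h import *
s=bot.read_state();c=cam("wrist"); im=snap("wrist","w6"); print(s["time"],s["tool_pos"],s["tcp_rot"],s["width"])
u,v=proj(c,[.614,.0763,.034]); print(u,v,"tip",proj(c,s["tool_pos"]-[0,0,.044]))
cv2.imwrite("pics/w6c.png",cv2.resize(im[100:320,200:440,::-1],(720,660)[:2],interpolation=cv2.INTER_CUBIC)[:600])
E
```

```text
12.7 [0.6120949  0.07681293 0.18692347] [-1.89922049e+00 -2.50176959e+00 -1.60213297e-04] 0.25455758188528266
316.96536308525566 184.59062033020436 tip [315.13214954 228.08268222]
```

View pics/w6c.png

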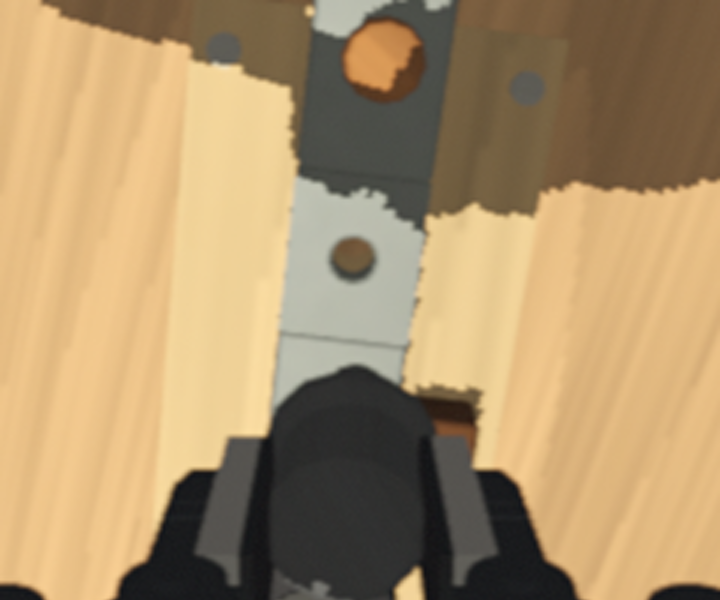

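servo_tool --pt "0.019 -0.01 -0.3 0 0 0 1" --pt "0.019 -0.01 -0.62 0 0 0 1" --pt "0.019 -0.01 -0.62 0 0 0 1" --pt "0.019 -0.01 -0.62 0 0 0 1" --pt "0.019 -0.01 -0.62 0 0 0 1"

```text
time: 13.25
tool_pos: [0.6176, 0.0742, 0.0969]
tcp_rot: [1.9, 2.498, 0.004]
wrist_force: [0.9, 0.6, 0.4]
width: 0.257
grip_force: 40.6
```

```bash
python3 - <<'E'
from h import *
s=bot.read_state();print(s["tool_pos"],s["tcp_rot"],s["wrist_force"])
E
```

```text
[0.61759167 0.07416845 0.09690113] [1.89950263 2.49837248 0.00449924] [0.85305518 0.6175466  0.35763315]
```

servo_tool --pt "0 0 0 0 0 0 1" --pt "0 0 0 0 0 0 1" --pt "0 0 0 0 0 0 1"

```text
time: 13.55
tool_pos: [0.6166, 0.0737, 0.0957]
tcp_rot: [1.901, 2.499, 0.003]
wrist_force: [-0.3, 1.1, -0.2]
width: 0.261
grip_force: 40.6
```

servo_tool --pt "-0.011 0.011 0 0 0 0 1" --pt "-0.011 0.011 -0.06 0 0 0 1" --pt "-0.011 0.011 -0.09 0 0 0 1" --pt "-0.011 0.011 -0.12 0 0 0 1" --pt "-0.011 0.011 -0.14 0 0 0 1" --pt "-0.011 0.011 -0.16 0 0 0 1" --pt "-0.011 0.011 -0.16 0 0 0 1" --pt "-0.011 0.011 -0.16 0 0 0 1"

```text
time: 14.35
tool_pos: [0.6138, 0.0753, 0.0699]
tcp_rot: [-1.902, -2.5, 0.001]
wrist_force: [-1.0, -0.9, -1.1]
width: 0.256
grip_force: 40.6
```

servo_tool --pt "0 0 -0.03 0 0 0 1" --pt "0 0 -0.06 0 0 0 1" --pt "0 0 -0.09 0 0 0 1" --pt "0 0 -0.11 0 0 0 1" --pt "0 0 -0.13 0 0 0 1" --pt "0 0 -0.15 0 0 0 1" --pt "0 0 -0.15 0 0 0 1" --pt "0 0 -0.15 0 0 0 1"

```text
time: 15.15
tool_pos: [0.6144, 0.0756, 0.0491]
tcp_rot: [1.902, 2.5, 0.001]
wrist_force: [-2.5, 0.8, 8.1]
width: 0.256
grip_force: 41.3
```

servo_tool --pt "0 0 0.01 0 0 0 0" --pt "0 0 0.01 0 0 0 0" --pt "0 0 0.01 0 0 0 0" --pt "0 0 0.01 0 0 0 0" --pt "0 0 0.3 0 0 0 0" --pt "0 0 0.6 0 0 0 0" --pt "0 0 0.9 0 0 0 0" --pt "0 0 0.9 0 0 0 0" --pt "0 0 0.9 0 0 0 0" --pt "0 0 0.9 0 0 0 0"

```text
time: 16.15
tool_pos: [0.6129, 0.0752, 0.1811]
tcp_rot: [-1.901, -2.499, 0.002]
wrist_force: [-0.0, 0.2, -1.0]
width: 0.999
grip_force: 0.0
```

```bash
python3 - <<'E'
from h import *
s=bot.read_state();c=cam("wrist"); im=snap("wrist","w7"); print(s["time"],s["tool_pos"],s["tcp_rot"],s["width"])
cv2.imwrite("pics/w7c.png",cv2.resize(im[120:400,200:440,::-1],(480,560),interpolation=cv2.INTER_CUBIC))
bot.read_camera("top")
print([(round(x["score"],2),round(x["at"][1]*W,1),round(x["at"][0]*H,1)) for x in bot.mark_of("clip1","top")])
print("cap expected",proj(c,[.6272,-.0125,.081]))
E
```

```text
16.15 [0.61291681 0.07520158 0.18106622] [-1.90088894e+00 -2.49902270e+00  2.48781762e-03] 0.9993459345016217
[(0.61, 418.2, 234.2), (0.59, 457.5, 221.2), (0.53, 353.8, 229.5), (0.44, 389.3, 218.3)]
cap expected [303.53073395 304.67571383]
```

View pics/w7c.png

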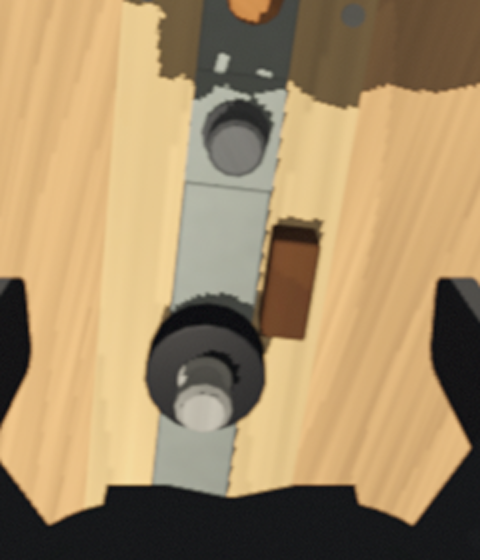

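servo_tool --pt "-0.63 -0.445 0 0 0 -0.293 0" --pt "-0.63 -0.445 0 0 0 -0.293 0" --pt "-0.63 -0.445 0 0 0 -0.293 0" --pt "-0.63 -0.445 0 0 0 -0.293 0" --pt "-0.63 -0.445 0 0 0 -0.293 0" --pt "-0.63 -0.445 0 0 0 -0.293 0" --pt "-0.63 -0.445 0 0 0 -0.293 0"

```text
time: 17.0
tool_pos: [0.5186, 0.0085, 0.1812]
tcp_rot: [-2.815, -1.393, 0.003]
wrist_force: [0.4, 0.2, -0.5]
width: 1.002
grip_force: 0.0
```

servo_tool --pt "-0.63 -0.445 0 0 0 -0.293 0" --pt "-0.63 -0.445 0 0 0 -0.293 0" --pt "-0.63 -0.445 0 0 0 -0.293 0" --pt "-0.63 -0.445 0 0 0 -0.293 0" --pt "-0.63 -0.445 0 0 0 -0.293 0" --pt "-0.63 -0.445 0 0 0 -0.293 0" --pt "-0.63 -0.445 0 0 0 -0.293 0" --pt "-0.63 -0.445 0 0 0 -0.293 0" --pt "-0.63 -0.445 0 0 0 -0.293 0" --pt "-0.63 -0.445 0 0 0 -0.293 0"

```text
time: 18.0
tool_pos: [0.4249, -0.0581, 0.1824]
tcp_rot: [-3.142, -0.004, 0.001]
wrist_force: [1.1, 0.1, -0.5]
width: 1.0
grip_force: 0.0
```

```bash
cat >> h.py <<'E'
from scipy.optimize import minimize
B=[(-46,-12,-4,4,0,5),(-47,-25,-4,4,0,34.5),(-12,-9,-13,13,0,5),(-12,16,8,13,0,5),(-12,16,-13,-8,0,5)]
def render(c,x,y,a,z=0):
    m=np.zeros((H,W),np.uint8); ca,sa=np.cos(a),np.sin(a)
    for x0,x1,y0,y1,z0,z1 in B:
        P=np.array([[i,j,k] for i in(x0,x1) for j in(y0,y1) for k in(z0,z1)])/1000.
        Q=[proj(c,[x+ca*p[0]-sa*p[1],y+sa*p[0]+ca*p[1],z+p[2]]) for p in P]
        h=cv2.convexHull(np.float32(Q)); cv2.fillConvexPoly(m,np.int32(np.round(h*16)),255,shift=4,lineType=cv2.LINE_AA)
    return m/255.
def fit(c,mask,x,y,a,z=0):
    M=cv2.GaussianBlur(mask.astype(float),(0,0),2)
    f=lambda p:((cv2.GaussianBlur(render(c,p[0]/1000,p[1]/1000,p[2]/50,z),(0,0),2)-M)**2).sum()
    best=None
    for da in(-.25,0,.25):
        s0=np.array([x*1000,y*1000,(a+da)*50])
        r=minimize(f,s0,method="Nelder-Mead",options=dict(initial_simplex=s0+np.array([[0,0,0],[8,0,0],[0,8,0],[0,0,8]]),xatol=.05,fatol=.01))
        if best is None or r.fun<best.fun: best=r
    p=best.x; R=render(c,p[0]/1000,p[1]/1000,p[2]/50,z)>.5
    return p[0]/1000,p[1]/1000,p[2]/50,(R&mask).sum()/(R|mask).sum()
def clips(z=0,a0=0):
    s=bot.read_state(); c=cam("wrist"); bot.read_camera("wrist")
    print(s["time"],"tcp",s["tool_pos"].round(4),"yaw",round(np.degrees(np.arctan2(*Ro.from_rotvec(s["tcp_rot"]).as_matrix()[1::-1,1])),1))
    for k in bot.trace("clip1","wrist"):
        ys,xs=np.nonzero(k["mask"])
        if len(xs)<100: continue
        g=atz(c,xs.mean(),ys.mean(),z+.008)
        x,y,a,iou=fit(c,k["mask"],g[0]+.012,g[1],a0,z)
        print("score",round(k["score"],2),"px",round(xs.mean()),round(ys.mean()),"org",round(x,4),round(y,4),"yaw",round(np.degrees(a),1),"iou",round(iou,2),"tab",round(x-.036*np.cos(a),4),round(y-.036*np.sin(a),4))
E
python3 - <<'E'
from h import *
c=mkcam([0.61291681,0.07520158,0.18106622],[-1.90088894,-2.4990227,2.48781762e-03]); print("cap",atz(c,301.5,325,.081))
clips()
E
```

```text
cap [ 0.63056177 -0.03164437  0.081     ]
18.0 tcp [ 0.4249 -0.0581  0.1824] yaw -89.9
score 0.89 px 441 142 org 0.4779 -0.1707 yaw 9.5 iou 0.76 tab 0.4424 -0.1766
score 0.76 px 313 180 org 0.4388 -0.0601 yaw -12.7 iou 0.73 tab 0.4037 -0.0522
score 0.72 px 635 149 org 0.4654 -0.3676 yaw 6.8 iou 0.84 tab 0.4296 -0.3719
score 0.58 px 521 199 org 0.4259 -0.2567 yaw -2.5 iou 0.75 tab 0.3899 -0.2552
```

servo_tool --pt "-0.141 0.039 -0.3 0 0 -0.07 0" --pt "-0.141 0.039 -0.6 0 0 -0.07 0" --pt "-0.141 0.039 -0.9 0 0 -0.07 0" --pt "-0.141 0.039 -0.9 0 0 -0.07 0" --pt "-0.141 0.039 -0.9 0 0 -0.07 0" --pt "-0.141 0.039 -0.9 0 0 -0.07 0" --newtons 60

```text
time: 18.7
tool_pos: [0.4062, -0.0528, 0.0499]
tcp_rot: [3.122, -0.344, 0.007]
wrist_force: [0.4, 0.1, 1.1]
width: 1.001
grip_force: 0.0
```

```bash
python3 - <<'E'
from h import *
clips()
E
```

```text
18.7 tcp [ 0.4062 -0.0528  0.0499] yaw -102.6
score 0.74 px 526 90 org 0.4784 -0.1705 yaw 9.4 iou 0.79 tab 0.4429 -0.1764
score 0.64 px 314 204 org 0.4386 -0.0605 yaw -13.0 iou 0.7 tab 0.4035 -0.0524
```

servo_tool --pt "-0.017 0 -0.13 0 0 0 0" --pt "-0.017 0 -0.265 0 0 0 0" --pt "-0.017 0 -0.265 0 0 0 0" --pt "-0.017 0 -0.265 0 0 0 0" --pt "-0.017 0 -0.265 0 0 0 1" --pt "-0.017 0 -0.265 0 0 0 1" --pt "-0.017 0 -0.265 0 0 0 1" --pt "-0.017 0 -0.265 0 0 0 1" --pt "-0.017 0 -0.265 0 0 0 1" --pt "-0.017 0 -0.265 0 0 0 1" --pt "-0.017 0 -0.265 0 0 0 1" --pt "-0.017 0 -0.265 0 0 0 1"

```text
time: 20.0
tool_pos: [0.4014, -0.0524, 0.008]
tcp_rot: [-3.123, 0.345, -0.0]
wrist_force: [-1.2, 0.4, 5.0]
width: 0.084
grip_force: 59.2
```

```bash
python3 - <<'E'
from h import *
clips(0,-.22)
E
```

```text
20.0 tcp [ 0.4014 -0.0524  0.008 ] yaw -102.6
score 0.7 px 587 79 org 0.4777 -0.1706 yaw 11.7 iou 0.84 tab 0.4424 -0.1779
score 0.65 px 314 218 org 0.4386 -0.0611 yaw -12.4 iou 0.75 tab 0.4035 -0.0534
```

servo_tool --pt "0 0 0.3 0 0 0 1" --pt "0 0 0.6 0 0 0.035 1" --pt "0 0 0.75 0 0 0.07 1" --pt "0 0 0.75 0 0 0.07 1"

```text
time: 20.5
tool_pos: [0.4045, -0.053, 0.124]
tcp_rot: [3.14, 0.002, 0.013]
wrist_force: [0.4, -0.3, 0.2]
width: 0.078
grip_force: 58.6
```

servo_tool --pt "0.97 0.131 0 0 0 0 1" --pt "0.97 0.131 0 0 0 0 1" --pt "0.97 0.131 0 0 0 0 1" --pt "0.97 0.131 0 0 0 0 1" --pt "0.97 0.131 0 0 0 0 1" --pt "0.97 0.131 0 0 0 0 1" --pt "0.97 0.131 0 0 0 0 1" --pt "0.97 0.131 0 0 0 0 1"

```text
time: 21.3
tool_pos: [0.5456, -0.0329, 0.1202]
tcp_rot: [-3.142, 0.001, 0.0]
wrist_force: [1.1, -0.2, -0.8]
width: 0.079
grip_force: 58.6
```

```bash
python3 - <<'E'
from h import *
s=bot.read_state(); clips(s["tool_pos"][2]-.008)
c=cam("wrist"); print("cap exp",proj(c,[.6309,-.0327,.081]))
print([(round(x["score"],2),round(x["at"][1]*W),round(x["at"][0]*H),atz(c,x["at"][1]*W,x["at"][0]*H,.058).round(4)) for x in bot.mark_of("swing_stud","wrist")])
im=snap("wrist","w8"); g=cv2.cvtColor(im,cv2.COLOR_RGB2GRAY)
for i in bot.trace("swing_stud","wrist"):
    ys,xs=np.nonzero(i["mask"]); print(i["score"],xs.min(),xs.max(),ys.min(),ys.max())
cv2.imwrite("pics/w8c.png",im[:,:,::-1])
E
```

```text
21.3 tcp [ 0.5456 -0.0329  0.1202] yaw -90.0
score 0.95 px 314 219 org 0.5837 -0.0333 yaw 0.1 iou 0.77 tab 0.5477 -0.0334
score 0.71 px 482 296 org 0.5056 -0.1123 yaw 32.8 iou 0.16 tab 0.4753 -0.1318
score 0.68 px 567 348 org 0.4962 -0.1538 yaw 43.3 iou 0.33 tab 0.47 -0.1785
score 0.64 px 618 136 org 0.629 -0.1762 yaw -32.7 iou 0.85 tab 0.5987 -0.1567
cap exp [312.96937629  74.10049447]
[(0.89, 313, 78, array([ 0.6302, -0.0329,  0.058 ]))]
0.63 0 538 10 153
```

View pics/w8.png

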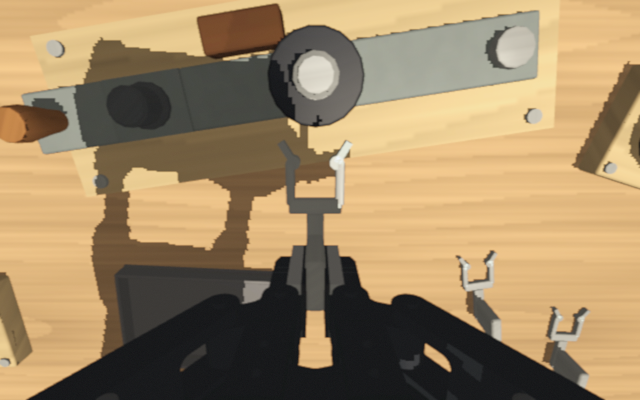

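servo_tool --pt "0 -0.003 -0.2 0 0 0 1" --pt "0 -0.003 -0.346 0 0 0 1" --pt "0 -0.003 -0.346 0 0 0 1" --pt "0 -0.003 -0.346 0 0 0 1" --pt "0 -0.003 -0.346 0 0 0 1"

```text
time: 22.05
tool_pos: [0.548, -0.0333, 0.0699]
tcp_rot: [3.141, 0.0, 0.004]
wrist_force: [1.6, -0.6, -0.3]
width: 0.08
grip_force: 58.6
```

servo_tool --pt "0.03 0 -0.007 0 0 0 1" --pt "0.06 0 -0.007 0 0 0 1" --pt "0.09 0 -0.007 0 0 0 1" --pt "0.12 0 -0.007 0 0 0 1" --pt "0.15 0 -0.007 0 0 0 1" --pt "0.18 0 -0.007 0 0 0 1"

```text
time: 22.65
tool_pos: [0.5742, -0.0331, 0.0673]
tcp_rot: [-3.142, -0.0, 0.0]
wrist_force: [0.4, 0.4, -1.1]
width: 0.079
grip_force: 58.6
```

servo_tool --pt "0.02 0 0 0 0 0 1" --pt "0.04 0 0 0 0 0 1" --pt "0.06 0 0 0 0 0 1" --pt "0.08 0 0 0 0 0 1"

```text
time: 23.05
tool_pos: [0.5852, -0.0331, 0.0669]
tcp_rot: [-3.141, -0.0, 0.002]
wrist_force: [-1.7, -0.2, -0.7]
width: 0.079
grip_force: 58.6
```

servo_tool --pt "0.02 0 0 0 0 0 1" --pt "0.04 0 0 0 0 0 1" --pt "0.06 0 0 0 0 0 1" --pt "0.06 0 0 0 0 0 1"

```text
time: 23.45
tool_pos: [0.5933, -0.0331, 0.067]
tcp_rot: [-3.141, -0.0, 0.006]
wrist_force: [-4.7, 0.1, 2.0]
width: 0.077
grip_force: 59.1
```

servo_tool --pt "0.015 0 0 0 0 0 1" --pt "0.03 0 0 0 0 0 1" --pt "0.03 0 0 0 0 0 1"

```text
time: 23.75
tool_pos: [0.5937, -0.033, 0.0665]
tcp_rot: [-3.141, -0.001, 0.02]
wrist_force: [-15.7, -0.1, 10.0]
width: 0.083
grip_force: 60.3
```

```bash
python3 - <<'E'
from h import *
s=bot.read_state(); print(s["wrist_force"]); clips(.0585)
im=snap("wrist","w9")
E
```

```text
[-15.74098425  -0.13063658   9.99239339]
23.75 tcp [ 0.5937 -0.033   0.0665] yaw -90.0
score 0.61 px 314 230 org 0.6325 -0.0333 yaw 0.4 iou 0.5 tab 0.5965 -0.0336
score 0.39 px 518 345 org 0.4599 -0.1157 yaw 68.2 iou 0.0 tab 0.4465 -0.1491
```

servo_tool --pt "-0.02 0 0 0 0 0 1" --pt "-0.02 0 0 0 0 0 0" --pt "-0.02 0 0 0 0 0 0" --pt "-0.02 0 0 0 0 0 0" --pt "-0.02 0 0 0 0 0 0" --pt "-0.02 0 0.3 0 0 0 0" --pt "-0.3 0 0.6 0 0 0 0" --pt "-0.5 0 0.7 0 0 0 0" --pt "-0.5 0 0.7 0 0 0 0" --pt "-0.5 0 0.7 0 0 0 0" --pt "-0.5 0 0.7 0 0 0 0"

```text
time: 25.0
tool_pos: [0.5246, -0.0331, 0.1717]
tcp_rot: [-3.142, -0.0, 0.0]
wrist_force: [-0.2, -0.0, -1.0]
width: 1.001
grip_force: 0.0
```

```bash
python3 - <<'E'
from h import *
clips(.058)
c=cam("wrist"); im=snap("wrist","w10"); 
print([proj(c,[.6306,-.0334,z]) for z in (.058,.081)])
r=[k for k in bot.trace("clip1","wrist")]
cv2.imwrite("pics/w10c.png",cv2.resize(im[0:220,200:440,::-1],(640,587),interpolation=cv2.INTER_CUBIC))
E
```

```text
25.0 tcp [ 0.5246 -0.0331  0.1717] yaw -90.0
score 0.96 px 534 295 org 0.4612 -0.2143 yaw 2.5 iou 0.48 tab 0.4253 -0.2159
score 0.61 px 634 372 org 0.2748 -0.34 yaw 61.1 iou 0.0 tab 0.2573 -0.3716
score 0.58 px 460 248 org 0.5026 -0.1442 yaw 12.8 iou 0.49 tab 0.4675 -0.1522
score 0.58 px 314 76 org 0.629 -0.0336 yaw -0.5 iou 0.58 tab 0.593 -0.0333
[array([314.26736628,  47.79608232]), array([314.19434391,  42.55953243])]
```

View pics/w10c.png

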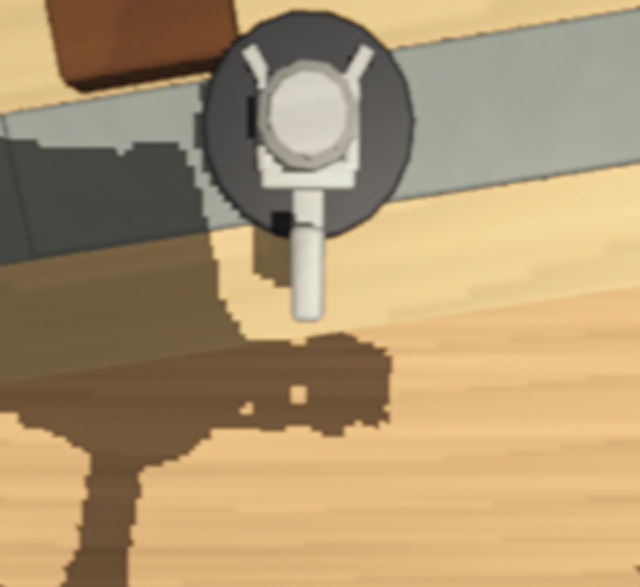

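servo_tool --pt "-0.13 -0.745 0 0 0 0 0" --pt "-0.13 -0.745 0 0 0 0 0" --pt "-0.13 -0.745 0 0 0 0 0" --pt "-0.13 -0.745 0 0 0 0 0"

```text
time: 25.6
tool_pos: [0.5045, -0.1466, 0.1716]
tcp_rot: [-3.141, 0.005, 0.002]
wrist_force: [-0.5, -0.0, -0.9]
width: 0.999
grip_force: 0.0
```

servo_tool --pt "-0.13 -0.745 0 0 0 0 0" --pt "-0.13 -0.745 0 0 0 0 0" --pt "-0.13 -0.745 0 0 0 0 0" --pt "-0.13 -0.745 0 0 0 0 0"

```text
time: 26.0
tool_pos: [0.4854, -0.2573, 0.1719]
tcp_rot: [-3.141, 0.004, 0.001]
wrist_force: [0.8, -0.2, -0.7]
width: 1.001
grip_force: 0.0
```

servo_tool --pt "-0.13 -0.745 0 0 0 0 0" --pt "-0.13 -0.745 0 0 0 0 0" --pt "-0.13 -0.745 0 0 0 0 0" --pt "-0.13 -0.745 0 0 0 0 0" --pt "-0.13 -0.745 0 0 0 0 0" --pt "-0.13 -0.745 0 0 0 0 0" --pt "-0.13 -0.745 0 0 0 0 0" --pt "-0.13 -0.745 0 0 0 0 0"

```text
time: 26.8
tool_pos: [0.4661, -0.3672, 0.1724]
tcp_rot: [-3.141, -0.002, -0.0]
wrist_force: [0.1, 0.3, -0.4]
width: 0.999
grip_force: 0.0
```

```bash
cat >> h.py <<'E'
def studs(name="post_a_stud",z=.044):
    c=cam("wrist"); bot.read_camera("wrist")
    for x in bot.mark_of(name,"wrist"): print("stud",round(x["score"],2),(x["at"][1]*W).round(1),(x["at"][0]*H).round(1),atz(c,x["at"][1]*W,x["at"][0]*H,z).round(4))
E
python3 - <<'E'
from h import *
clips(); studs()
E
```

```text
26.8 tcp [ 0.4661 -0.3672  0.1724] yaw -89.9
score 0.84 px 317 200 org 0.4654 -0.3678 yaw 5.7 iou 0.76 tab 0.4296 -0.3713
score 0.75 px 200 232 org 0.4267 -0.2581 yaw -5.1 iou 0.52 tab 0.3908 -0.2549
score 0.72 px 105 189 org 0.479 -0.172 yaw 10.0 iou 0.79 tab 0.4436 -0.1783
```

servo_tool --pt "-0.243 -0.027 -0.3 0 0 0.032 0" --pt "-0.243 -0.027 -0.6 0 0 0.032 0" --pt "-0.243 -0.027 -0.85 0 0 0.032 0" --pt "-0.243 -0.027 -0.85 0 0 0.032 0" --pt "-0.243 -0.027 -0.85 0 0 0.032 0" --pt "-0.243 -0.027 -0.85 0 0 0.032 0"

```text
time: 27.6
tool_pos: [0.4313, -0.3741, 0.0475]
tcp_rot: [3.134, 0.158, 0.005]
wrist_force: [-0.2, 0.4, 0.4]
width: 1.002
grip_force: 0.0
```

```bash
python3 - <<'E'
from h import *
clips()
E
```

```text
27.6 tcp [ 0.4313 -0.3741  0.0475] yaw -84.2
score 0.97 px 308 204 org 0.4648 -0.368 yaw 5.4 iou 0.72 tab 0.429 -0.3714
score 0.77 px 104 258 org 0.4263 -0.2584 yaw -2.7 iou 0.77 tab 0.3903 -0.2568
```

servo_tool --pt "-0.013 0.016 -0.13 0 0 0 0" --pt "-0.013 0.016 -0.255 0 0 0 0" --pt "-0.013 0.016 -0.255 0 0 0 0" --pt "-0.013 0.016 -0.255 0 0 0 0" --pt "-0.013 0.016 -0.255 0 0 0 1" --pt "-0.013 0.016 -0.255 0 0 0 1" --pt "-0.013 0.016 -0.255 0 0 0 1" --pt "-0.013 0.016 -0.255 0 0 0 1" --pt "-0.013 0.016 -0.255 0 0 0 1" --pt "-0.013 0.016 -0.255 0 0 0 1" --pt "-0.013 0.016 -0.255 0 0 0 1" --pt "-0.013 0.016 -0.255 0 0 0 1"

```text
time: 28.9
tool_pos: [0.4275, -0.3702, 0.0069]
tcp_rot: [3.137, 0.158, 0.0]
wrist_force: [-0.8, 0.9, 2.8]
width: 0.079
grip_force: 59.3
```

```bash
python3 - <<'E'
from h import *
clips()
E
```

```text
28.9 tcp [ 0.4275 -0.3702  0.0069] yaw -84.2
score 0.84 px 60 293 org 0.4265 -0.2588 yaw -3.0 iou 0.8 tab 0.3906 -0.2569
score 0.57 px 315 220 org 0.4652 -0.3671 yaw 5.6 iou 0.74 tab 0.4294 -0.3706
```

servo_tool --pt "0 0 0.3 0 0 0 1" --pt "0 0 0.6 0 0 -0.032 1" --pt "0 0 0.75 0 0 -0.032 1" --pt "0 0 0.75 0 0 -0.032 1"

```text
time: 29.4
tool_pos: [0.4298, -0.3723, 0.1235]
tcp_rot: [3.136, 0.0, 0.01]
wrist_force: [0.9, -0.0, -0.3]
width: 0.082
grip_force: 58.9
```

servo_tool --pt "0.5 0.55 0 0 0 0 1" --pt "0.5 0.55 0 0 0 0 1" --pt "0.5 0.55 0 0 0 0 1" --pt "0.5 0.55 0 0 0 0 1" --pt "0.5 0.55 0 0 0 0 1" --pt "0.5 0.55 0 0 0 0 1" --pt "0.5 0.55 0 0 0 0 1" --pt "0.5 0.55 0 0 0 0 1"

```text
time: 30.2
tool_pos: [0.5017, -0.2884, 0.119]
tcp_rot: [3.142, -0.002, -0.0]
wrist_force: [-0.1, -0.5, -0.3]
width: 0.084
grip_force: 58.9
```

```bash
cat >> h.py <<'E'
def cap(x,y,z,name="cap"):
    "find the bright stud cap near the expected place"
    c=cam("wrist"); im=snap("wrist",name); u,v=proj(c,[x,y,z]); g=cv2.cvtColor(im,cv2.COLOR_RGB2GRAY)
    r=(.012*c[0])/(c[3]@np.array([x,y,z])+c[4])[2]
    print("exp",u.round(),v.round(),"r",r.round(1))
    u0,v0=int(max(u-45,0)),int(max(v-45,0)); sub=cv2.medianBlur(g[v0:int(v+45),u0:int(u+45)],3)
    ci=cv2.HoughCircles(cv2.resize(sub,None,fx=2,fy=2),cv2.HOUGH_GRADIENT,1,10,param1=100,param2=12,minRadius=int(2*r*.8),maxRadius=int(2*r*1.15))
    if ci is not None:
        for q in ci[0][:3]: print("circle",q/2,[u0+q[0]/2,v0+q[1]/2],atz(c,u0+q[0]/2,v0+q[1]/2,z).round(4))
E
python3 - <<'E'
from h import *
s=bot.read_state(); clips(s["tool_pos"][2]-.007); studs(); cap(.588,-.2874,.067,"capb")
E
```

```text
30.2 tcp [ 0.5017 -0.2884  0.119 ] yaw -90.1
score 0.66 px 172 250 org 0.5132 -0.236 yaw -38.1 iou 0.21 tab 0.4849 -0.2138
score 0.59 px 315 222 org 0.5395 -0.2892 yaw -0.3 iou 0.73 tab 0.5035 -0.2889
score 0.53 px 265 274 org 0.5075 -0.2703 yaw -14.0 iou 0.04 tab 0.4725 -0.2616
exp 312.0 73.0 r 22.5
circle [45.75 38.75 21.8 ] [np.float32(312.75), np.float32(66.75)] [ 0.5914 -0.2876  0.067 ]
circle [46.25 31.75 20.15] [np.float32(313.25), np.float32(59.75)] [ 0.5948 -0.2879  0.067 ]
circle [40.75 34.25 21.35] [np.float32(307.75), np.float32(62.25)] [ 0.5936 -0.285   0.067 ]
```

```bash
cat >> h.py <<'E'
def cap2(x,y,z,name):
    c=cam("wrist"); im=snap("wrist",name); u,v=proj(c,[x,y,z]); h=cv2.cvtColor(im,cv2.COLOR_RGB2HSV)
    m=((h[...,1]<45)&(h[...,2]>95)).astype(np.uint8); m[:, :max(int(u-60),0)]=0; m[:,int(u+60):]=0; m[int(v+50):]=0
    n,l,st,ce=cv2.connectedComponentsWithStats(m)
    for i in range(1,n):
        if st[i][4]>150:
            mm=np.uint8(l==i); (cu,cv_),r=cv2.minEnclosingCircle(cv2.findContours(mm,0,2)[0][0])
            print("comp",st[i].tolist(),ce[i].round(1),"circle",round(cu,1),round(cv_,1),round(r,1),atz(c,cu,cv_,z).round(4),atz(c,*ce[i],z).round(4))
E
python3 - <<'E'
from h import *
cap2(.591,-.2877,.067,"capb2")
im=cv2.imread("pics/capb2.png"); cv2.imwrite("pics/cb.png",cv2.resize(im[20:140,230:400],(680,480),interpolation=cv2.INTER_CUBIC))
E
```

```text
comp [287, 37, 70, 75, 3566] [322.8  73.1] circle 323.7 75.9 40.5 [ 0.5869 -0.2933  0.067 ] [ 0.5883 -0.2928  0.067 ]
```

View pics/cb.png

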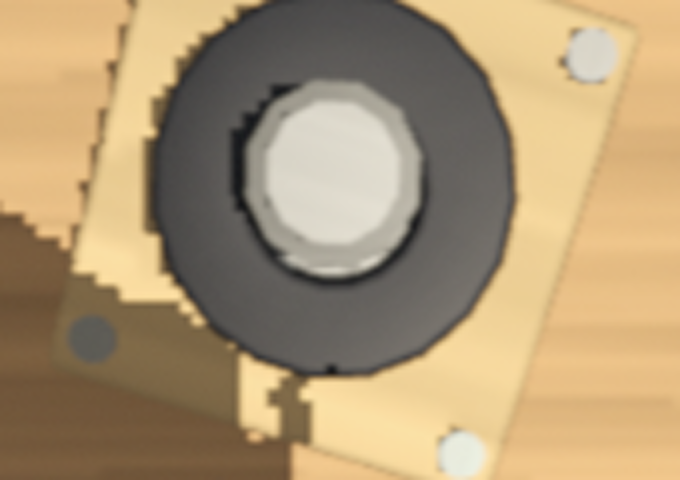

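servo_tool --pt "0 0.006 -0.2 0 0 0 1" --pt "0 0.006 -0.435 0 0 0 1" --pt "0 0.006 -0.435 0 0 0 1" --pt "0 0.006 -0.435 0 0 0 1" --pt "0 0.006 -0.435 0 0 0 1" --pt "0 0.006 -0.435 0 0 0 1"

```text
time: 31.1
tool_pos: [0.5039, -0.2876, 0.056]
tcp_rot: [3.14, 0.0, 0.005]
wrist_force: [-0.0, -0.3, 0.2]
width: 0.082
grip_force: 58.9
```

servo_tool --pt "0.03 0 -0.012 0 0 0 1" --pt "0.06 0 -0.012 0 0 0 1" --pt "0.09 0 -0.012 0 0 0 1" --pt "0.12 0 -0.012 0 0 0 1" --pt "0.15 0 -0.012 0 0 0 1" --pt "0.18 0 -0.012 0 0 0 1" --pt "0.2 0 -0.012 0 0 0 1"

```text
time: 31.8
tool_pos: [0.5329, -0.2866, 0.052]
tcp_rot: [3.142, 0.0, 0.0]
wrist_force: [-1.2, 0.3, -0.9]
width: 0.08
grip_force: 58.9
```

servo_tool --pt "0.03 0 0 0 0 0 1" --pt "0.05 0 0 0 0 0 1" --pt "0.07 0 0 0 0 0 1" --pt "0.09 0 0 0 0 0 1"

```text
time: 32.2
tool_pos: [0.5452, -0.2864, 0.0516]
tcp_rot: [-3.141, -0.0, 0.003]
wrist_force: [-2.6, 0.0, -1.4]
width: 0.08
grip_force: 58.9
```

servo_tool --pt "0.02 0 0 0 0 0 1" --pt "0.04 0 0 0 0 0 1" --pt "0.06 0 0 0 0 0 1" --pt "0.06 0 0 0 0 0 1"

```text
time: 32.6
tool_pos: [0.5554, -0.2868, 0.0522]
tcp_rot: [3.141, 0.0, 0.001]
wrist_force: [0.7, 0.0, -0.4]
width: 0.079
grip_force: 58.9
```

servo_tool --pt "0.015 0 0 0 0 0 1" --pt "0.03 0 0 0 0 0 1" --pt "0.03 0 0 0 0 0 1"

```text
time: 32.9
tool_pos: [0.556, -0.2865, 0.0515]
tcp_rot: [-3.14, -0.001, 0.011]
wrist_force: [-9.6, -1.0, 3.4]
width: 0.085
grip_force: 59.8
```

servo_tool --pt "-0.02 0 0 0 0 0 1" --pt "-0.02 0 0 0 0 0 0" --pt "-0.02 0 0 0 0 0 0" --pt "-0.02 0 0 0 0 0 0" --pt "-0.02 0 0 0 0 0 0" --pt "-0.02 0 0.3 0 0 0 0" --pt "-0.3 0 0.6 0 0 0 0" --pt "-0.6 0.05 0.8 0 0 0 0" --pt "-0.6 0.05 0.8 0 0 0 0" --pt "-0.6 0.05 0.8 0 0 0 0" --pt "-0.6 0.05 0.8 0 0 0 0"

```text
time: 34.0
tool_pos: [0.4698, -0.2793, 0.1723]
tcp_rot: [3.141, -0.0, 0.002]
wrist_force: [-0.2, -0.1, -0.5]
width: 1.001
grip_force: 0.0
```

```bash
python3 - <<'E'
from h import *
clips(.044); clips(0); snap("wrist","w11")
E
```

```text
34.0 tcp [ 0.4698 -0.2793  0.1723] yaw -90.0
score 0.97 px 201 193 org 0.4897 -0.1865 yaw 8.5 iou 0.54 tab 0.4541 -0.1918
score 0.82 px 291 241 org 0.4442 -0.2609 yaw -3.0 iou 0.59 tab 0.4082 -0.259
score 0.79 px 323 52 org 0.5911 -0.2862 yaw 0.9 iou 0.6 tab 0.5551 -0.2868
34.1 tcp [ 0.4696 -0.2789  0.171 ] yaw -90.0
score 0.94 px 324 53 org 0.5961 -0.2864 yaw 3.4 iou 0.59 tab 0.5601 -0.2886
score 0.8 px 201 194 org 0.4783 -0.1718 yaw 8.8 iou 0.7 tab 0.4427 -0.1773
score 0.69 px 291 242 org 0.4262 -0.2576 yaw -2.5 iou 0.72 tab 0.3902 -0.256
```

servo_tool --pt "-0.3 0.1 -0.1 0 0 -0.015 0" --pt "-0.53 0.153 -0.4 0 0 -0.015 0" --pt "-0.53 0.153 -0.7 0 0 -0.015 0" --pt "-0.53 0.153 -0.84 0 0 -0.015 0" --pt "-0.53 0.153 -0.84 0 0 -0.015 0" --pt "-0.53 0.153 -0.84 0 0 -0.015 0" --pt "-0.53 0.153 -0.84 0 0 -0.015 0"

```text
time: 34.95
tool_pos: [0.3917, -0.2574, 0.0477]
tcp_rot: [3.139, -0.073, 0.004]
wrist_force: [0.4, -1.2, 0.4]
width: 0.998
grip_force: 0.0
```

```bash
python3 - <<'E'
from h import *
clips()
E
```

```text
34.95 tcp [ 0.3917 -0.2574  0.0477] yaw -92.7
score 0.75 px 145 118 org 0.4781 -0.1719 yaw 10.0 iou 0.76 tab 0.4427 -0.1782
score 0.63 px 311 203 org 0.4251 -0.2576 yaw -2.3 iou 0.77 tab 0.3892 -0.2562
```

servo_tool --pt "-0.01 0.008 -0.13 0 0 0 0" --pt "-0.01 0.008 -0.255 0 0 0 0" --pt "-0.01 0.008 -0.255 0 0 0 0" --pt "-0.01 0.008 -0.255 0 0 0 0" --pt "-0.01 0.008 -0.255 0 0 0 1" --pt "-0.01 0.008 -0.255 0 0 0 1" --pt "-0.01 0.008 -0.255 0 0 0 1" --pt "-0.01 0.008 -0.255 0 0 0 1" --pt "-0.01 0.008 -0.255 0 0 0 1" --pt "-0.01 0.008 -0.255 0 0 0 1" --pt "-0.01 0.008 -0.255 0 0 0 1" --pt "-0.01 0.008 -0.255 0 0 0 1"

```text
time: 36.25
tool_pos: [0.3885, -0.2552, 0.0081]
tcp_rot: [3.14, -0.074, 0.0]
wrist_force: [-0.6, 0.2, 3.6]
width: 0.08
grip_force: 59.3
```

```bash
python3 - <<'E'
from h import *
clips(); print(bot.read_state()["q"])
E
```

```text
36.25 tcp [ 0.3885 -0.2552  0.0081] yaw -92.7
score 0.8 px 101 118 org 0.4784 -0.1722 yaw 10.4 iou 0.78 tab 0.4429 -0.1787
score 0.74 px 314 222 org 0.4257 -0.2575 yaw -2.8 iou 0.76 tab 0.3898 -0.2557
[-6.34679866e-01  1.31193759e-01  2.23076274e+00 -2.72153468e-05
  7.79282328e-01  9.83185542e-01]
```

servo_tool --pt "0 0 0.3 0 0 0 1" --pt "0 0 0.6 0 0 0.015 1" --pt "0.1 0 0.8 0 0 0.015 1" --pt "0.2 0 0.8 0 0 0.015 1"

```text
time: 36.75
tool_pos: [0.4218, -0.2572, 0.1328]
tcp_rot: [3.136, -0.001, 0.013]
wrist_force: [0.6, -0.6, -0.6]
width: 0.081
grip_force: 58.9
```

servo_tool --pt "0 0.87 0 0 0 0 1" --pt "0 0.87 0 0 0 0 1" --pt "0 0.87 0 0 0 0 1" --pt "0 0.87 0 0 0 0 1"

```text
time: 37.15
tool_pos: [0.4167, -0.1209, 0.1256]
tcp_rot: [-3.139, -0.006, 0.006]
wrist_force: [-0.5, -0.4, -0.8]
width: 0.077
grip_force: 59.1
```

servo_tool --pt "0 0.87 0 0 0 0 1" --pt "0 0.87 0 0 0 0 1" --pt "0 0.87 0 0 0 0 1" --pt "0 0.87 0 0 0 0 1"

```text
time: 37.55
tool_pos: [0.4177, 0.0084, 0.1265]
tcp_rot: [-3.141, -0.006, 0.003]
wrist_force: [1.2, 0.3, -0.4]
width: 0.078
grip_force: 59.2
```

servo_tool --pt "0 0.87 0 0 0 0 1" --pt "0 0.87 0 0 0 0 1" --pt "0 0.87 0 0 0 0 1" --pt "0 0.87 0 0 0 0 1"

```text
time: 37.95
tool_pos: [0.4187, 0.1383, 0.1271]
tcp_rot: [-3.141, -0.005, 0.001]
wrist_force: [-0.1, -0.9, -0.6]
width: 0.079
grip_force: 59.2
```

servo_tool --pt "-0.2 0.87 0 0 0 0 1" --pt "-0.3 0.87 0 0 0 0 1" --pt "-0.46 0.87 0 0 0 0 1" --pt "-0.46 0.87 0 0 0 0 1" --pt "-0.46 0.87 0 0 0 0 1" --pt "-0.46 0.87 0 0 0 0 1" --pt "-0.46 0.87 0 0 0 0 1" --pt "-0.46 0.87 0 0 0 0 1" --pt "-0.46 0.87 0 0 0 0 1"

```text
time: 38.85
tool_pos: [0.3501, 0.2662, 0.1278]
tcp_rot: [3.141, -0.003, 0.0]
wrist_force: [-0.4, 0.0, -1.4]
width: 0.079
grip_force: 59.3
```

```bash
cat >> h.py <<'E'
def capfit(x,y,z=.067,name="capf"):
    "disc template on the roller: dark ring 56 mm (top z-.023), bright cap 24 mm"
    c=cam("wrist"); im=snap("wrist",name); g=cv2.cvtColor(im,cv2.COLOR_RGB2GRAY).astype(float)
    t=np.linspace(0,2*np.pi,60,endpoint=False)
    def samp(x,y,z,r):
        P=np.array([proj(c,[x+r*np.cos(a),y+r*np.sin(a),z]) for a in t]); ok=(P[:,0]>0)&(P[:,0]<W-1)&(P[:,1]>0)&(P[:,1]<H-1)
        v=cv2.remap(g.astype(np.float32),P[None,:,0].astype(np.float32),P[None,:,1].astype(np.float32),1)[0]; return v[ok]
    def cost(p):
        x,y=p[0]/1000,p[1]/1000; zr=z-.023
        o=samp(x,y,zr,.0295); i=samp(x,y,zr,.0265); ci=samp(x,y,z-.003,.0105); co=samp(x,y,z-.003,.0135)
        return -(np.clip(o-i,-20,60).mean()+np.clip(ci-co,-20,80).mean()) if min(map(len,(o,i,ci,co)))>15 else 0
    gr=[(cost((x*1000+i,y*1000+j)),x*1000+i,y*1000+j) for i in np.arange(-10,10.1,1) for j in np.arange(-10,10.1,1)]
    b=min(gr); r=minimize(cost,b[1:],method="Nelder-Mead"); print("capfit",(r.x/1000).round(4),round(r.fun,1),"px",proj(c,[*r.x/1000,z]).round(1))
E
python3 - <<'E'
from h import *
s=bot.read_state(); clips(s["tool_pos"][2]-.008); studs(); capfit(.432,.268)
E
```

```text
38.85 tcp [0.3501 0.2662 0.1278] yaw -90.1
score 0.8 px 315 222 org 0.3873 0.2655 yaw -0.2 iou 0.74 tab 0.3513 0.2656Traceback (most recent call last):
  File "<stdin>", line 2, in <module>
  File "h.py", line 89, in capfit
    b=min(gr); r=minimize(cost,b[1:],method="Nelder-Mead"); print("capfit",(r.x/1000).round(4),round(r.fun,1),"px",proj(c,[*r.x/1000,z]).round(1))
                 ~~~~~~~~^^^^^^^^^^^^^^^^^^^^^^^^^^^^^^^^^
    res = _minimize_neldermead(fun, x0, args, callback, bounds=bounds,
                               **options)
    fsim[k] = func(sim[k])
              ~~~~^^^^^^^^
    fx = function(np.copy(x), *(wrapper_args + args))
  File "h.py", line 87, in cost
    return -(np.clip(o-i,-20,60).mean()+np.clip(ci-co,-20,80).mean()) if min(map(len,(o,i,ci,co)))>15 else 0
                     ~^~
ValueError: operands could not be broadcast together with shapes (47,) (49,)
```

```bash
python3 - <<'E'
s=open("h.py").read()
s=s.replace("def capfit(x,y,z=.067,name=\"capf\"):","def capfit(x,y,z=.067,name=\"capf\",c=None,img=None):")
s=s.replace("    c=cam(\"wrist\"); im=snap(\"wrist\",name); g=cv2.cvtColor(im,cv2.COLOR_RGB2GRAY).astype(float)\n    t=","    if c is None: c=cam(\"wrist\"); img=snap(\"wrist\",name)\n    g=cv2.cvtColor(img,cv2.COLOR_RGB2GRAY).astype(float)\n    t=")
s=s.replace("return v[ok]","return np.where(ok,v,np.nan)")
s=s.replace("""return -(np.clip(o-i,-20,60).mean()+np.clip(ci-co,-20,80).mean()) if min(map(len,(o,i,ci,co)))>15 else 0""","""d=[np.clip(o-i,-20,60),np.clip(ci-co,-20,80)]
        return -sum(np.nanmean(k) if np.isfinite(k).sum()>15 else 0 for k in d)""")
open("h.py","w").write(s)
E
python3 - <<'E'
from h import *
capfit(.591,-.29,c=mkcam([.5017,-.2884,.119],[np.pi,-.002,0]),img=cv2.imread("pics/capb2.png")[:,:,::-1])
studs(); capfit(.432,.268); print(bot.read_state()["tool_pos"])
E
```

```text
capfit [ 0.5918 -0.2877] -135.9 px [313.4  62.9]Traceback (most recent call last):
  File "<stdin>", line 3, in <module>
  File "h.py", line 59, in studs
    for x in bot.mark_of(name,"wrist"): print("stud",round(x["score"],2),(x["at"][1]*W).round(1),(x["at"][0]*H).round(1),atz(c,x["at"][1]*W,x["at"][0]*H,z).round(4))
                                                                         ^^^^^^^^^^^^^^^^^^^^
AttributeError: 'float' object has no attribute 'round'
```

```bash
python3 - <<'E'
from h import *
capfit(.432,.268); print(bot.read_state()["tool_pos"])
E
```

```text
capfit [0.4336 0.2677] -136.6 px [312.3  77.6]
[0.34934291 0.26705328 0.12781291]
```

servo_tool --pt "0 0.009 -0.25 0 0 0 1" --pt "0 0.009 -0.485 0 0 0 1" --pt "0 0.009 -0.485 0 0 0 1" --pt "0 0.009 -0.485 0 0 0 1" --pt "0 0.009 -0.49 0 0 0 1" --pt "0 0.009 -0.495 0 0 0 1" --pt "0 0.009 -0.495 0 0 0 1"

```text
time: 39.95
tool_pos: [0.3504, 0.2691, 0.055]
tcp_rot: [-3.14, -0.0, -0.004]
wrist_force: [-0.8, 0.8, -0.5]
width: 0.079
grip_force: 59.3
```

```bash
python3 - <<'E'
from h import *
clips(.045); capfit(.4336,.2677); print(bot.read_state()["tool_pos"])
E
```

```text
39.95 tcp [0.3504 0.2691 0.055 ] yaw -90.0
score 0.72 px 315 223 org 0.3865 0.2685 yaw -0.1 iou 0.75 tab 0.3505 0.2685
capfit [0.4341 0.2679] -129.4 px [315.3  65.7]
[0.34980107 0.26865142 0.05425266]
```

Aligned. Push in.

servo_tool --pt "0.03 0 -0.004 0 0 0 1" --pt "0.06 0 -0.004 0 0 0 1" --pt "0.09 0 -0.004 0 0 0 1" --pt "0.12 0 -0.004 0 0 0 1" --pt "0.15 0 -0.004 0 0 0 1" --pt "0.17 0 -0.004 0 0 0 1"

```text
time: 40.7
tool_pos: [0.3754, 0.2684, 0.0529]
tcp_rot: [-3.142, 0.0, -0.0]
wrist_force: [0.5, -0.3, -0.6]
width: 0.083
grip_force: 59.3
```

servo_tool --pt "0.02 0 0 0 0 0 1" --pt "0.04 0 0 0 0 0 1" --pt "0.06 0 0 0 0 0 1" --pt "0.08 0 0 0 0 0 1"

```text
time: 41.1
tool_pos: [0.3863, 0.2682, 0.0527]
tcp_rot: [3.141, -0.0, -0.002]
wrist_force: [-1.2, 0.1, -1.7]
width: 0.085
grip_force: 59.2
```

servo_tool --pt "0.02 0 0 0 0 0 1" --pt "0.04 0 0 0 0 0 1" --pt "0.06 0 0 0 0 0 1" --pt "0.06 0 0 0 0 0 1"

```text
time: 41.5
tool_pos: [0.3966, 0.2685, 0.0531]
tcp_rot: [-3.141, 0.0, -0.001]
wrist_force: [-0.3, 0.5, 0.5]
width: 0.082
grip_force: 59.2
```

servo_tool --pt "0.015 0 0 0 0 0 1" --pt "0.03 0 0 0 0 0 1" --pt "0.03 0 0 0 0 0 1"

```text
time: 41.8
tool_pos: [0.3974, 0.2679, 0.0523]
tcp_rot: [3.14, -0.001, -0.01]
wrist_force: [-8.9, 1.0, 4.1]
width: 0.08
grip_force: 60.1
```

servo_tool --pt "-0.02 0 0 0 0 0 1" --pt "-0.02 0 0 0 0 0 0" --pt "-0.02 0 0 0 0 0 0" --pt "-0.02 0 0 0 0 0 0" --pt "-0.02 0 0 0 0 0 0" --pt "-0.02 0 0.3 0 0 0 0" --pt "-0.02 0 0.6 0 0 0 0" --pt "-0.02 0 0.8 0 0 0 0" --pt "-0.02 0 0.8 0 0 0 0" --pt "-0.02 0 0.8 0 0 0 0" --pt "-0.02 0 0.8 0 0 0 0"

```text
time: 42.9
tool_pos: [0.3964, 0.2677, 0.1715]
tcp_rot: [3.14, 0.0, -0.003]
wrist_force: [0.0, 0.3, 0.1]
width: 0.997
grip_force: 0.0
```

```bash
python3 - <<'E'
from h import *
clips(.044); capfit(.4336,.2677)
T=cam("top"); bot.read_camera("top")
for x in bot.mark_of("clip1","top"): print(round(x["score"],2),atz(T,x["at"][1]*W,x["at"][0]*H,0).round(3),atz(T,x["at"][1]*W,x["at"][0]*H,.05).round(3))
E
```

```text
42.9 tcp [0.3964 0.2677 0.1715] yaw -90.0
score 0.66 px 315 178 org 0.4312 0.2676 yaw 0.4 iou 0.45 tab 0.3952 0.2673
capfit [0.435  0.2679] -89.3 px [313.2 147.9]
0.67 [ 0.597 -0.304  0.   ] [ 0.587 -0.292  0.05 ]
0.6 [ 0.471 -0.172  0.   ] [ 0.466 -0.165  0.05 ]
0.53 [ 0.655 -0.039  0.   ] [ 0.643 -0.036  0.05 ]
```

servo_tool --pt "0.1 -0.99 0 0 0 0 0" --pt "0.1 -0.99 0 0 0 0 0" --pt "0.1 -0.99 0 0 0 0 0" --pt "0.1 -0.99 0 0 0 0 0"

```text
time: 43.55
tool_pos: [0.4123, 0.115, 0.1723]
tcp_rot: [3.139, -0.01, -0.001]
wrist_force: [-0.8, -0.0, 0.2]
width: 0.995
grip_force: 0.0
```

servo_tool --pt "0.1 -0.99 0 0 0 0 0" --pt "0.1 -0.99 0 0 0 0 0" --pt "0.1 -0.99 0 0 0 0 0" --pt "0.1 -0.99 0 0 0 0 0"

```text
time: 43.95
tool_pos: [0.4279, -0.0331, 0.1729]
tcp_rot: [3.14, -0.011, 0.001]
wrist_force: [-0.1, 0.2, -1.2]
width: 1.002
grip_force: 0.0
```

servo_tool --pt "0.1 -0.99 0 0 0 0.056 0" --pt "0.1 -0.99 0 0 0 0.056 0" --pt "0.1 -0.99 0 0 0 0.056 0" --pt "0.1 -0.99 -0.2 0 0 0.056 0" --pt "0.1 -0.99 -0.5 0 0 0.056 0" --pt "0.1 -0.99 -0.8 0 0 0.056 0" --pt "0.1 -0.99 -0.8 0 0 0.056 0" --pt "0.1 -0.99 -0.8 0 0 0.056 0" --pt "0.1 -0.99 -0.8 0 0 0.056 0"

```text
time: 44.85
tool_pos: [0.4446, -0.1773, 0.0552]
tcp_rot: [3.128, 0.277, 0.005]
wrist_force: [0.2, 0.3, 0.5]
width: 1.0
grip_force: 0.0
```

```bash
python3 - <<'E'
from h import *
clips(0,.17)
E
```

```text
44.85 tcp [ 0.4446 -0.1773  0.0552] yaw -79.9
score 0.95 px 313 198 org 0.4773 -0.1713 yaw 10.0 iou 0.75 tab 0.4418 -0.1776
score 0.68 px 626 46 org 0.6033 -0.3208 yaw -1.2 iou 0.94 tab 0.5673 -0.32
```

servo_tool --pt "-0.012 0 -0.15 0 0 0 0" --pt "-0.012 0 -0.305 0 0 0 0" --pt "-0.012 0 -0.305 0 0 0 0" --pt "-0.012 0 -0.305 0 0 0 0" --pt "-0.012 0 -0.305 0 0 0 1" --pt "-0.012 0 -0.305 0 0 0 1" --pt "-0.012 0 -0.305 0 0 0 1" --pt "-0.012 0 -0.305 0 0 0 1" --pt "-0.012 0 -0.305 0 0 0 1" --pt "-0.012 0 -0.305 0 0 0 1" --pt "-0.012 0 -0.305 0 0 0 1" --pt "-0.012 0 -0.305 0 0 0 1"

```text
time: 46.15
tool_pos: [0.4408, -0.1773, 0.0075]
tcp_rot: [3.129, 0.276, 0.0]
wrist_force: [-0.3, 0.5, 4.7]
width: 0.084
grip_force: 59.3
```

```bash
python3 - <<'E'
from h import *
clips(0,.17)
E
```

```text
46.15 tcp [ 0.4408 -0.1773  0.0075] yaw -79.9
score 0.57 px 315 222 org 0.4776 -0.1714 yaw 10.0 iou 0.72 tab 0.4421 -0.1777
```

servo_tool --pt "0 0 0.3 0 0 0 1" --pt "0 0 0.6 0 0 -0.056 1" --pt "0 0 0.95 0 0 -0.056 1" --pt "0 0 0.95 0 0 -0.056 1"

```text
time: 46.65
tool_pos: [0.4453, -0.1793, 0.1567]
tcp_rot: [3.136, -0.0, 0.019]
wrist_force: [0.7, -0.8, -0.0]
width: 0.085
grip_force: 58.8
```

servo_tool --pt "0.107 0.81 0 0 0 0 1" --pt "0.107 0.81 0 0 0 0 1" --pt "0.107 0.81 0 0 0 0 1" --pt "0.107 0.81 0 0 0 0 1"

```text
time: 47.05
tool_pos: [0.4559, -0.053, 0.1484]
tcp_rot: [-3.14, -0.006, 0.003]
wrist_force: [-0.7, 0.0, -1.1]
width: 0.081
grip_force: 58.9
```

servo_tool --pt "0.107 0.81 0 0 0 0 1" --pt "0.107 0.81 0 0 0 0 1" --pt "0.107 0.81 0 0 0 0 1" --pt "0.107 0.81 0 0 0 0 1"

```text
time: 47.45
tool_pos: [0.4726, 0.0674, 0.1488]
tcp_rot: [-3.141, -0.005, 0.001]
wrist_force: [-0.9, 0.0, 0.1]
width: 0.08
grip_force: 59.0
```

servo_tool --pt "0.107 0.81 0 0 0 0 1" --pt "0.107 0.81 0 0 0 0 1" --pt "0.107 0.81 0 0 0 0 1" --pt "0.107 0.81 0 0 0 0 1"

```text
time: 47.85
tool_pos: [0.4892, 0.1882, 0.149]
tcp_rot: [3.141, 0.004, -0.001]
wrist_force: [0.0, -0.9, -0.6]
width: 0.081
grip_force: 59.1
```

servo_tool --pt "0.107 0.81 0 0 0 0 1" --pt "0.107 0.81 0 0 0 0 1" --pt "0.107 0.81 0 0 0 0 1" --pt "0.107 0.81 -0.15 0 0 0 1" --pt "0.107 0.81 -0.15 0 0 0 1" --pt "0.107 0.81 -0.15 0 0 0 1" --pt "0.107 0.81 -0.15 0 0 0 1" --pt "0.107 0.81 -0.15 0 0 0 1"

```text
time: 48.65
tool_pos: [0.5055, 0.308, 0.1282]
tcp_rot: [-3.141, 0.002, -0.002]
wrist_force: [-0.0, 0.3, -0.3]
width: 0.08
grip_force: 59.2
```

```bash
python3 - <<'E'
from h import *
s=bot.read_state(); clips(s["tool_pos"][2]-.0075); capfit(.587,.309); print(bot.read_state()["tool_pos"])
E
```

```text
48.65 tcp [0.5055 0.308  0.1282] yaw -90.1
score 0.71 px 315 221 org 0.5431 0.3074 yaw -0.2 iou 0.75 tab 0.5071 0.3075
score 0.48 px 384 288 org 0.383 0.2938 yaw 80.4 iou 0.0 tab 0.377 0.2583
capfit [0.5883 0.3099] -136.5 px [310.9  80.3]
[0.50522133 0.30856783 0.12798328]
```

servo_tool --pt "0 0.013 -0.25 0 0 0 1" --pt "0 0.013 -0.485 0 0 0 1" --pt "0 0.013 -0.485 0 0 0 1" --pt "0 0.013 -0.485 0 0 0 1" --pt "0 0.013 -0.492 0 0 0 1" --pt "0 0.013 -0.498 0 0 0 1" --pt "0 0.013 -0.498 0 0 0 1"

```text
time: 49.5
tool_pos: [0.5059, 0.3115, 0.0542]
tcp_rot: [-3.14, -0.0, -0.004]
wrist_force: [0.6, -0.0, -1.2]
width: 0.081
grip_force: 59.2
```

```bash
python3 - <<'E'
from h import *
clips(.045); capfit(.5883,.3099); print(bot.read_state()["tool_pos"])
E
```

```text
49.5 tcp [0.5059 0.3115 0.0542] yaw -90.0
score 0.69 px 314 221 org 0.543 0.3109 yaw 0.1 iou 0.77 tab 0.507 0.3109
capfit [0.5885 0.3099] -132.0 px [316.2  68.5]
[0.50520688 0.31108108 0.05332344]
```

Aligned within 1 mm; push in with a small y trim.

servo_tool --pt "0.03 -0.004 -0.003 0 0 0 1" --pt "0.06 -0.004 -0.003 0 0 0 1" --pt "0.09 -0.004 -0.003 0 0 0 1" --pt "0.12 -0.004 -0.003 0 0 0 1" --pt "0.15 -0.004 -0.003 0 0 0 1" --pt "0.17 -0.004 -0.003 0 0 0 1"

```text
time: 50.25
tool_pos: [0.5308, 0.3102, 0.052]
tcp_rot: [-3.142, 0.0, -0.0]
wrist_force: [-0.3, -0.3, -0.9]
width: 0.081
grip_force: 59.2
```

servo_tool --pt "0.02 0 0 0 0 0 1" --pt "0.04 0 0 0 0 0 1" --pt "0.06 0 0 0 0 0 1" --pt "0.08 0 0 0 0 0 1"

```text
time: 50.65
tool_pos: [0.5418, 0.3102, 0.0517]
tcp_rot: [3.141, 0.0, -0.002]
wrist_force: [-1.6, 1.1, -0.9]
width: 0.08
grip_force: 59.2
```

servo_tool --pt "0.02 0 0 0 0 0 1" --pt "0.04 0 0 0 0 0 1" --pt "0.06 0 0 0 0 0 1" --pt "0.06 0 0 0 0 0 1"

```text
time: 51.05
tool_pos: [0.5512, 0.3101, 0.0521]
tcp_rot: [3.141, -0.0, -0.001]
wrist_force: [-1.7, 0.6, 0.7]
width: 0.086
grip_force: 59.4
```

servo_tool --pt "0.015 0 0 0 0 0 1" --pt "0.03 0 0 0 0 0 1" --pt "0.03 0 0 0 0 0 1"

```text
time: 51.35
tool_pos: [0.5516, 0.31, 0.0518]
tcp_rot: [3.14, -0.001, -0.013]
wrist_force: [-13.9, -0.6, 8.8]
width: 0.087
grip_force: 60.6
```

servo_tool --pt "-0.02 0 0 0 0 0 1" --pt "-0.02 0 0 0 0 0 0" --pt "-0.02 0 0 0 0 0 0" --pt "-0.02 0 0 0 0 0 0" --pt "-0.02 0 0 0 0 0 0" --pt "-0.02 0 0.3 0 0 0 0" --pt "-0.3 0 0.6 0 0 0 0" --pt "-0.7 0 0.95 0 0 0 0" --pt "-0.7 0 0.95 0 0 0 0" --pt "-0.7 0 0.95 0 0 0 0" --pt "-0.7 0 0.95 0 0 0 0"

```text
time: 52.45
tool_pos: [0.4513, 0.3106, 0.1957]
tcp_rot: [-3.14, -0.001, -0.005]
wrist_force: [0.1, -0.4, -0.1]
width: 1.0
grip_force: 0.0
```

```bash
python3 - <<'E'
from h import *
clips(.044); a=snap("wrist","wf"); b=snap("side","sf"); t=snap("top","tf")
A=cv2.resize(a[0:260,160:500],(400,306)); S=cv2.resize(b[110:350,250:450],(400,480),interpolation=cv2.INTER_CUBIC)
Tt=cv2.resize(t[145:255,325:475],(400,293))
o=np.zeros((600,800,3),np.uint8); o[:306,:400]=A; o[306:599,:400]=Tt; o[:480,400:]=S
cv2.imwrite("pics/final.png",o[:,:,::-1])
E
```

```text
52.45 tcp [0.4513 0.3106 0.1957] yaw -89.9
score 0.84 px 316 43 org 0.587 0.3092 yaw -0.6 iou 0.64 tab 0.551 0.3096
score 0.75 px 362 231 org 0.4327 0.2683 yaw 0.5 iou 0.56 tab 0.3967 0.268
score 0.56 px 272 324 org 0.3289 0.3525 yaw 25.8 iou 0.36 tab 0.2965 0.3368
score 0.45 px 313 25 org 0.6108 0.3326 yaw 9.4 iou 0.36 tab 0.5753 0.3267
score 0.44 px 561 190 org 0.4666 0.0665 yaw -5.9 iou 0.19 tab 0.4308 0.0702
```

View pics/final.png

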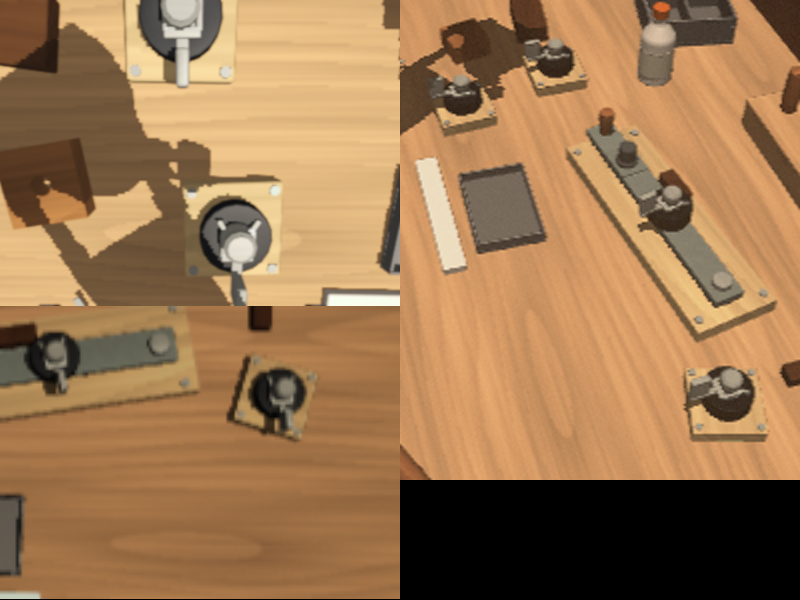

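The final picture shows the arm home, the pin standing in it with its collar down, and a clip on each of the four studs. No clips are left over.

```bash
python3 -c "
from workcell import bot
print(bot.finish_job())"
```

```text
the job is handed in; nothing more can be done
None
```

The job is done and handed in: the arm is home against its stop and pinned, all four rollers (arm and three posts) are clipped, and no clips were spare for the tray.

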